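# Load dye-stained cell tubes in light-tight sleeves onto the roller mixer

## Robot

A 6-joint arm with a two-finger parallel gripper is mounted at the origin on the work surface. World frame = base frame: x ahead of the robot, y to its left, z up, the work surface at z = 0. Lengths are in m, angles in degrees, forces in N, time in s.
With the tool pointing down it reaches from about 0.3 to 1 m from the base axis. Payload 5.1 kg.
Tool frame: the origin (TCP) lies midway between the tips of the shut fingers; the grasp point (between the pads) lies 19 mm behind it; z points along the fingers, y is the direction in which the jaws open and shut (so a half turn about z gives the same grasp; the last joint's range is limited). The gripper opens to 95 mm and grips with 3 to 60 N. Pads are 20 mm wide; open, the fingers measure 119 mm over their backs; the gripper's body (75 mm by 180 mm) begins 59 mm behind the grasp point.
Start: joints at [69.294, 7.093, 94.555, -0, 78.352, -4.733], TCP at [0.179, 0.625, 0.215] pointing down, gripper open.
Joint ranges: [-149.61, 149.61], [-58.7, 133.49], [1.44, 155.28], [-77.14, 257.14], [18.33, 153.61], [-166.67, 166.67]. Speed limits (degrees/s): [147.25, 147.25, 180, 180, 180, 180].

## Interface

Orientations are given as [roll, pitch, yaw] about the fixed x, y, z axes, in that order (R = Rz(yaw) Ry(pitch) Rx(roll)).
In Python, from rig import r, capture, calibration gives the robot as it stands.
- The arm moves only by the tool arm_command, never from a script. Its argument "rows" is a list that holds one entry, the list of rows, each a list of 5 numbers: the shift along the tool's x, y, z in units of 25 mm (1.0 is 25 mm), then the turn about the tool's z in units of 8 degrees (1.0 is 8 degrees), then the finger opening in mm, from 0 to 95.1. A call has 1 to 5 rows; each row is the pose to reach, as a shift and turn from the pose commanded when the call began, along the tool's axes at that moment; what a row does not reach only later rows make up. A row lasts 1/10 s, in which the tool goes at most 50 mm and 8.59 degrees, less where a joint would pass 70% of its speed; a pose out of reach is approached as far as the arm can. A call with a gripper value outside its range is refused whole. The fingers move at their own pace and stop on an object; the grip force is fixed at half the most. Time passes only in rows, so rows that repeat a pose let the fingers close. It gives the time, the measured TCP pose, the force and the opening at its end, in the units of the state.
- r.read_state(): the state, without advancing time (a new reading comes with each control period).
- capture(name): name is "side" or "top" or "wrist"; returns the picture (420x560x3 uint8, blue, green, red); there is no depth.
- calibration(name): a dict with "mtx" (3x3 intrinsics, pixels), "k1" (the pictures are not rectified: a ray, as slopes to the right and down, at radius r is drawn at 1 + k1 r^2 times it, then the intrinsics apply), "R" (3x3) and "t" (3): a world point X has camera coordinates R X + t; the wrist camera has in their place "T_tool_cam" (4x4, takes a point from camera to tool coordinates, whose origin is the TCP and whose axes are the flange's). Camera axes: x right, y down, z forward; pixel columns grow to the right and rows downward; lengths in m; the calibration is good to about 2 mm. A picture is of the moment at which its call begins: read the wrist's pose just before it. calibration takes no time and is no camera call.
- r.close_job(): hands the job in, once; it reports no verdict.
The state is a dict: "time": time; "joints": joint angles; "qd": joint speeds; "joint_torque": joint torques, N m; "tcp_pos": TCP position; "tcp_rot": TCP orientation; "contact_force": force on the tool from outside, world axes, zero at the start; "moment": the same for the moment, N m; "width": finger opening in m.
Only numpy, scipy, OpenCV 4.12 (cv2) and the standard library are available. Lean on these libraries where they do the work, as an engineer would, in place of code of your own. Each camera call takes 0.05 s, during which the arm holds its last target.

## Task

The roller mixer's timer has run out but its power is still on: switch it off at the rotary switch, slide each tube from the rack fully home into a light-tight sleeve of its own, and lay the loaded sleeves gently on their sides in the troughs between the rollers, each wholly on the rollers and lined up with them. When all are lying there, switch the mixer on again to start the next run. Leave a sleeve that is not needed standing in the stand, and do not disturb the flask, tip box and bottle.

Things in the scene. Friction and masses are not known exactly. Their poses are not given: they have to be found in the camera images.
- mixer: white benchtop roller mixer, fixed, 285 (x) x 250 (y) mm. Origin: centre of its underside on the bench; z up; x along its rollers towards its drive housing, that is, towards the robot. Low end plate at x = -142 to -122 mm (top 78 mm up), rollers x = -122 to +67 mm, drive housing x = +67 to +142 mm (top 95 mm up)
- mixer_trough (a point): point above the mixer's middle trough, at x = -28, y = 0, z = 93 mm of the mixer: where a sleeve's axis lies when it rests in the trough. Frame as the mixer's. Five like troughs at y = -80, -40, 0, 40, 80 mm, each cradling one sleeve laid along x
- mixer_rollers (a point): middle of the bank of six parallel rollers, at x = -28, y = 0, z = 65 mm of the mixer. They stay still; axes along x, 65 mm up, at y = -100, -60, -20, 20, 60, 100 mm, 190 mm long, 25 mm thick, each with four rubber bands of 28 mm diameter, 12 mm wide, at x = -105, -55, -5, 45 mm of the mixer
- power_switch (a joint): the mixer's rotary power switch on top of the drive housing, vertical axis at x = 105, y = -60 mm of the mixer: 0 = off stop, 1.047 rad (60 degrees) = on stop; grows clockwise seen from above. It snaps over centre to the nearer stop (0.05 N m at the stops) and stays there
- power_switch_grip (a point): middle of the switch's grey grip, a blade 60 mm long, 14 thick, 28 high that turns with the switch; on the switch axis, 14 mm below the blade's top, 122 mm above the bench. x along the blade to its end with the white line, z up. That end looks away from the robot: 30 degrees off -x towards +y (white dash) when on, towards -y (white disc) when off
- stand: white plastic stand, fixed, 66 (x) x 196 (y) x 32 mm high. Origin: centre of its underside. Three round pockets 44 mm wide and 26 mm deep (floor 6 mm above the bench) in a row along y at y = -74, 0, +74 mm
- rack: loose grey plastic tube rack, 174 (x) x 60 (y) x 58 mm high, 0.8 kg. Origin: centre of its underside. Three round holes 31.5 mm wide and 50 mm deep (floor 8 mm above the bench) in a row along x at x = -54, 0, +54 mm; tubes can lean a little in them
- sleeve0: black light-tight sleeve, loose, 0.17 kg: a round cup 106 mm tall and 42 mm in outer diameter with a bore of 33 mm and a closed foot 4 mm thick; it stands mouth up in a pocket of the stand. Origin: centre of the foot's underside; z along its axis, towards the open mouth
- sleeve0_seat (a point): point on the axis of sleeve0, 6 mm above its origin, where the foot of a fully inserted tube comes to lie
- sleeve1: black light-tight sleeve, loose, 0.17 kg: a round cup 106 mm tall and 42 mm in outer diameter with a bore of 33 mm and a closed foot 4 mm thick; it stands mouth up in a pocket of the stand. Origin: centre of the foot's underside; z along its axis, towards the open mouth
- sleeve1_seat (a point): point on the axis of sleeve1, 6 mm above its origin, where the foot of a fully inserted tube comes to lie
- sleeve2: black light-tight sleeve, loose, 0.17 kg: a round cup 106 mm tall and 42 mm in outer diameter with a bore of 33 mm and a closed foot 4 mm thick; it stands mouth up in a pocket of the stand. Origin: centre of the foot's underside; z along its axis, towards the open mouth
- sleeve2_seat (a point): point on the axis of sleeve2, 6 mm above its origin, where the foot of a fully inserted tube comes to lie
- tube0: capped sample tube, 0.07 kg, clear with pink contents, standing in the rack (None if absent today): barrel 30 mm in diameter, 100 mm long, flat foot bevelled to 25 mm; above it a green cap 38 mm in diameter, 20 mm high. Origin: centre of the foot; z along its axis to the cap. Fully home in a sleeve, the cap's shoulder rests on the rim, only the cap standing out
- tube0_top (a point): centre of the top of tube0's cap, 120 mm from its origin along z
- tube1: capped sample tube, 0.07 kg, clear with pink contents, standing in the rack (None if absent today): barrel 30 mm in diameter, 100 mm long, flat foot bevelled to 25 mm; above it a green cap 38 mm in diameter, 20 mm high. Origin: centre of the foot; z along its axis to the cap. Fully home in a sleeve, the cap's shoulder rests on the rim, only the cap standing out
- tube1_top (a point): centre of the top of tube1's cap, 120 mm from its origin along z
- tube2: capped sample tube, 0.07 kg, clear with pink contents, standing in the rack (None if absent today): barrel 30 mm in diameter, 100 mm long, flat foot bevelled to 25 mm; above it a green cap 38 mm in diameter, 20 mm high. Origin: centre of the foot; z along its axis to the cap. Fully home in a sleeve, the cap's shoulder rests on the rim, only the cap standing out
- tube2_top (a point): centre of the top of tube2's cap, 120 mm from its origin along z
- flask: bystander: flat clear culture flask with pink medium and a green cap, lying on the bench, 145 x 76 x 34 mm. Origin: centre of its body's underside
- tip_box: bystander: pipette-tip box, 82 x 122 x 64 mm. Origin: centre of its underside
- medium_bottle: bystander: amber bottle, 60 mm in diameter, 115 mm tall. Origin: centre of its underside

How it is judged:
By the outcome, as a careful person would: the job done as asked, in the order asked, and still so for the second after the job is handed in, with the robot touching nothing.
Of tube0, tube1, tube2 only 2 to 3 are there at a start; the rules pass over those that are not, and their reading is None.
At some moment in a run one of rack may be knocked a few centimetres aside while the robot is not near it.
It also fails if it takes over 210 s, if anything falls off the work surface, if the arm or the gripper's body presses on something with over 40 N, if the wrist force passes 120 N, or if a joint passes its speed limit or range.

## Working session

There is one attempt and no reset: what is moved stays moved. The work goes in short steps, Python scripts to look and compute and a tool call to move; the robot and the scene stay as the last step left them, time stands still between calls to the robot, and variables do not carry over. Pictures are saved under pics/ and viewed, and the job is handed in when it is done.

Besides the shell and the picture viewer there is one more tool, called after "Call:" as name([rows], argument=value, ...), one row to a line, values as JSON. arm_command: Moves the arm, as the interface text tells. Its arguments: {"type":"object","properties":{"rows":{"type":"array"}},"required":["rows"]}

```bash
ls; mkdir -p pics
python3 - <<'E'
from rig import r,capture,calibration
import cv2
print(r.read_state())
for n in("side","top","wrist"):
    cv2.imwrite(f"pics/{n}0.png",capture(n)); print(n,calibration(n))
E
```

```text
pics
{'time': 0.0, 'joints': array([ 6.92937657e+01,  7.13499574e+00,  9.46346379e+01, -1.20126451e-03,
        7.83513304e+01, -4.73246065e+00]), 'qd': array([ 0.05240561,  0.05608652, -0.15221179,  0.02438572, -0.07301094,
       -0.040859  ]), 'joint_torque': array([-1.59264848e-03, -4.17614400e+01, -3.59924161e+01,  7.73959933e-02,
        4.92775231e-02, -1.72542814e-04]), 'tcp_pos': array([0.17868004, 0.6242842 , 0.21336438]), 'tcp_rot': array([-1.79879351e+02, -8.80790141e-03,  1.64026461e+02]), 'contact_force': array([ 0.87083183, -0.35654942, -0.22100097]), 'moment': array([ 0.02193667, -0.0252333 ,  0.02437003]), 'width': 0.0950211901465285}
side {'mtx': array([[398.54121856,   0.        , 281.85121835],
       [  0.        , 398.54121856, 206.98935273],
       [  0.        ,   0.        ,   1.        ]]), 'k1': 0.004239896214571224, 'R': array([[ 0.99653778, -0.08046033, -0.02094269],
       [-0.07265791, -0.72036023, -0.689784  ],
       [ 0.04041397,  0.68891746, -0.72371226]]), 't': array([-0.56952417,  0.07909362,  1.17927704])}
top {'mtx': array([[406.54923445,   0.  
[... 246 characters left out ...]
.18527772e-04, -1.15474384e-01],
       [ 1.15468632e-01,  4.86172708e-03, -9.93299229e-01]]), 't': array([-0.03907479,  0.57499397,  1.12018853])}
wrist {'mtx': array([[300.61520337,   0.        , 273.781373  ],
       [  0.        , 300.61520337, 210.94475712],
       [  0.        ,   0.        ,   1.        ]]), 'k1': -0.03437950763391052, 'T_tool_cam': array([[-1.20002933e-05, -9.59482287e-01, -2.81768950e-01,
         7.98333347e-02],
       [ 9.99999998e-01, -2.98234311e-05,  5.89659030e-05,
        -4.10483676e-04],
       [-6.49800563e-05, -2.81768949e-01,  9.59482285e-01,
        -1.69372039e-01],
       [ 0.00000000e+00,  0.00000000e+00,  0.00000000e+00,
         1.00000000e+00]])}
```

View pics/top0.png

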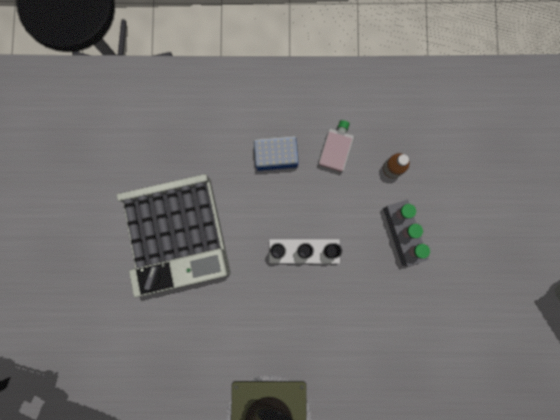

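View pics/side0.png

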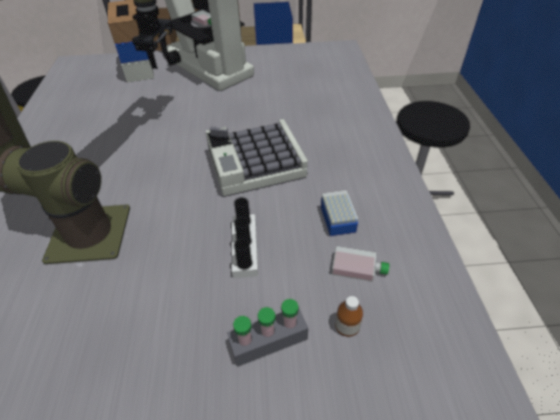

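View pics/wrist0.png

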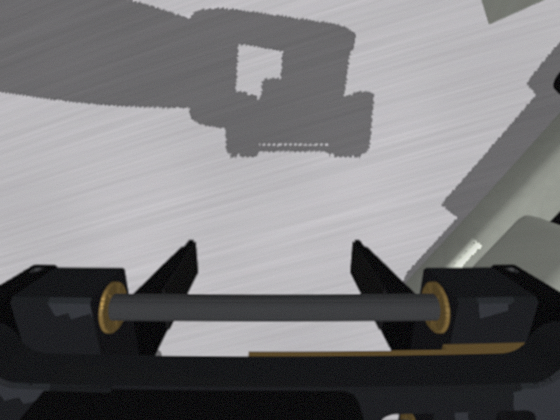

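```bash
cat > h.py <<'E'
import numpy as np,cv2
from rig import r,capture,calibration
from scipy.spatial.transform import Rotation as Ro
def und(c,uv):
    K=c['mtx'];d=np.array([c['k1'],0,0,0,0.])
    # scale at undistorted r -> standard opencv model
    return cv2.undistortPoints(np.array(uv,float).reshape(-1,1,2),K,d).reshape(-1,2)
def cam(name,st=None):
    c=calibration(name)
    if 'R' in c: return c,np.array(c['R']),np.array(c['t'])
    st=st or r.read_state()
    T=np.eye(4);T[:3,:3]=Ro.from_euler('xyz',st['tcp_rot'],degrees=True).as_matrix();T[:3,3]=st['tcp_pos']
    W=np.linalg.inv(T@np.array(c['T_tool_cam']));return c,W[:3,:3],W[:3,3]
def topix(cc,X):
    c,R,t=cc;X=np.array(X,float).reshape(-1,3)
    p,_=cv2.projectPoints(X,cv2.Rodrigues(R)[0],t,c['mtx'],np.array([c['k1'],0,0,0,0.]));return p.reshape(-1,2)
def toz(cc,uv,z):
    c,R,t=cc;p=und(c,uv);d=np.c_[p,np.ones(len(p))]@R;o=-R.T@t
    z=np.broadcast_to(z,len(p));s=(z-o[2])/d[:,2];return o+d*s[:,None]
def zoom(img,x0,y0,w,h,f,name):
    cv2.imwrite('pics/'+name,cv2.resize(img[y0:y0+h,x0:x0+w],None,fx=f,fy=f,interpolation=cv2.INTER_CUBIC))
E
python3 - <<'E'
from h import *
im=cv2.imread('pics/top0.png')
zoom(im,105,160,140,145,5.5,'t0mix.png'); im=im.astype('f4'); im=np.clip(im*1.6,0,255).astype('u1')
zoom(im,260,225,90,50,8,'t0st.png'); zoom(im,370,190,75,85,7,'t0rk.png')
E
```

```text
(no output)
```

View pics/t0mix.png

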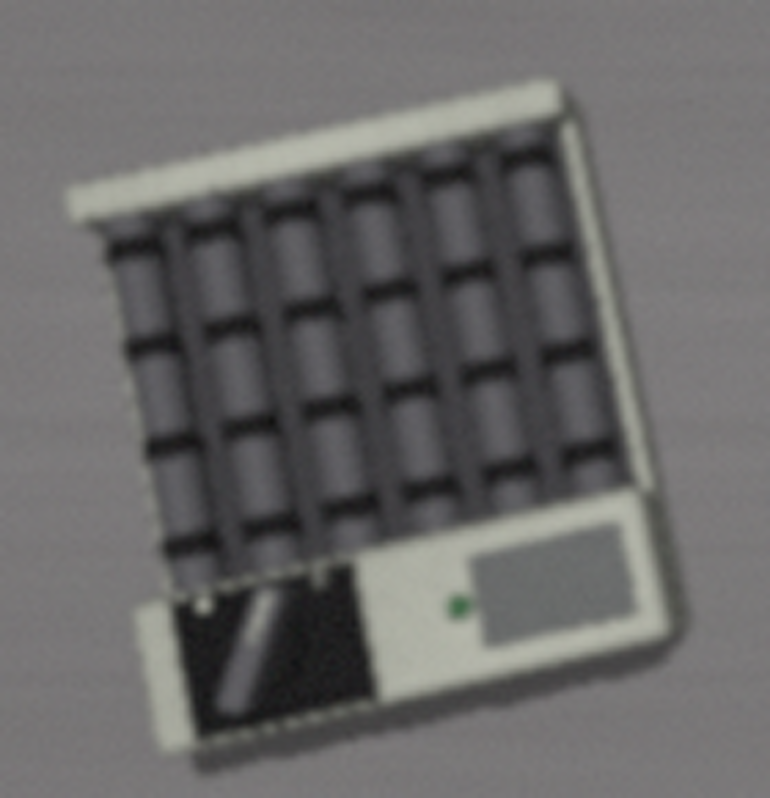

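View pics/t0st.png

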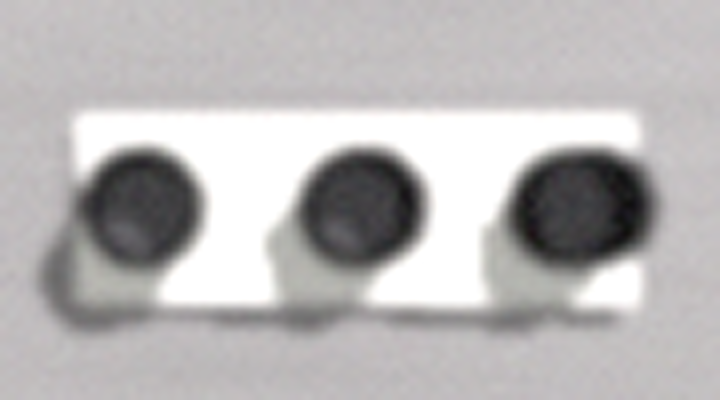

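View pics/t0rk.png

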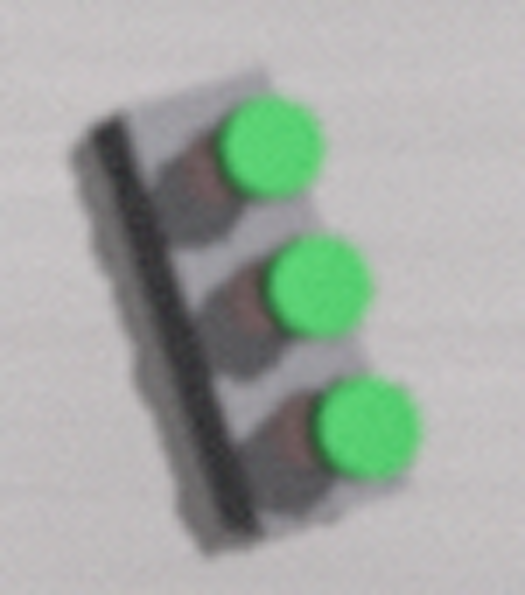

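```bash
cat > m.py <<'E'
from h import *
from scipy.optimize import least_squares
cc=cam('top')
def fit(P,uv):
    P=np.array(P,float);uv=np.array(uv,float)
    def f(p):
        c,s=np.cos(p[2]),np.sin(p[2])
        X=np.c_[p[0]+c*P[:,0]-s*P[:,1],p[1]+s*P[:,0]+c*P[:,1],P[:,2]]
        return (topix(cc,X)-uv).ravel()
    best=None
    for y in (0,1.57,3.14,-1.57):
        o=least_squares(f,[.5,0,y],loss='soft_l1')
        if best is None or o.cost<best.cost: best=o
    return best.x,f(best.x).reshape(-1,2)
E
python3 - <<'E'
from m import *
bx=[-.105,-.055,-.005,.045]
P=[[x,-.1,.079] for x in bx]+[[x,.1,.079] for x in bx]
uv=[(135,247),(155,345),(175,445),(190,545),(527,155),(548,255),(567,352),(588,455)]
P+=[[-.142,-.125,.078],[-.142,.125,.078],[.142,-.125,.095],[.142,.125,.095]]
uv+=[(65,188),(558,82),(162,752),(672,635)]
uv=np.array(uv)/5.5+[105-.4,160-.4]
x,e=fit(P,uv);print(x,np.degrees(x[2]),e.round(1).tolist())
# stand: sleeve circles at z=.112, corners at z=.032
uv=np.array([(142,207),(361,207),(587,207)])/8.+[259.5,224.5]
print('rims',toz(cc,uv,.112)) 
uv=np.array([(72,110),(640,110),(72,306),(640,306)])/8.+[259.5,224.5]
q=toz(cc,uv,.032);print('stand',q,q.mean(0))
uv=np.array([(271,147),(320,286),(367,427)])/7.+[369.5,189.5]
print('caps',toz(cc,uv,.128))
E
```

```text
[0.50245884 0.26102707 3.37079791] 193.1324938414095 [[-0.7, 0.1], [-1.0, 0.1], [-1.2, -0.0], [-0.5, -0.0], [0.2, 0.4], [0.1, -0.1], [0.4, 0.1], [0.4, -0.7], [0.5, -0.2], [0.8, -1.2], [-0.3, 1.1], [0.9, 0.2]]
rims [[ 0.45764813 -0.02357027  0.112     ]
 [ 0.45775719 -0.09501238  0.112     ]
 [ 0.45790179 -0.16863987  0.112     ]]
stand [[ 0.49276364  0.00271707  0.032     ]
 [ 0.49306253 -0.19704269  0.032     ]
 [ 0.42439832  0.00231626  0.032     ]
 [ 0.42478896 -0.19599084  0.032     ]] [ 0.45875336 -0.09700005  0.032     ]
caps [[ 0.56092552 -0.36279723  0.128     ]
 [ 0.50950466 -0.37890892  0.128     ]
 [ 0.45799724 -0.3940127   0.128     ]]
```

Run:
```python
from m import *
def W(p,P):
    P=np.array(P);c,s=np.cos(p[2]),np.sin(p[2]);return np.c_[p[0]+c*P[:,0]-s*P[:,1],p[1]+s*P[:,0]+c*P[:,1],P[:,2]]
m=[.5025,.2610,np.radians(193.13)]
def box(x0,x1,y0,y1,z): return [[x0,y0,z],[x1,y0,z],[x1,y1,z],[x0,y1,z],[x0,y0,z]]
F=5
for n,x0,y0,w,h in (('top',110,165,130,135),('side',200,110,120,90)):
    cc=cam(n); im=cv2.imread(f'pics/{n}0.png')[y0:y0+h,x0:x0+w]; im=cv2.resize(im,None,fx=F,fy=F,interpolation=cv2.INTER_CUBIC)
    def ln(P,col):
        q=(topix(cc,W(m,P))-[x0-.5,y0-.5])*F; cv2.polylines(im,[q.astype(int)],False,col,1)
    ln(box(-.142,-.122,-.125,.125,.078),(0,0,255)); ln(box(.067,.142,-.125,.125,.095),(0,255,0))
    for y in(-.1,-.06,-.02,.02,.06,.1): ln([[-.122,y,.079],[.067,y,.079]],(255,255,0))
    a=np.radians(30); d=np.array([-np.cos(a),np.sin(a)])*.03; ln([[.105-d[0],-.06-d[1],.136],[.105+d[0],-.06+d[1],.136]],(0,0,255))
    cv2.imwrite(f'pics/ov_{n}.png',im)
```

```text
(no output)
```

View pics/ov_top.png

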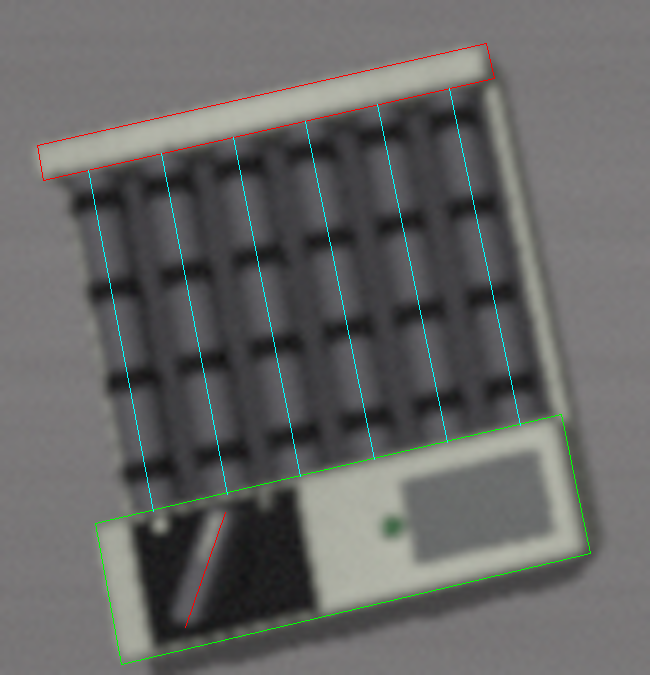

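View pics/ov_side.png

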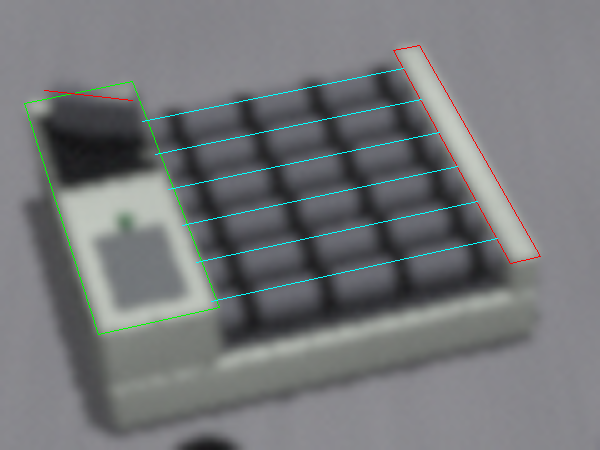

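```bash
cat > mv.py <<'E'
from h import *
import sys
# usage: mv.py x y z [yaw]
st=r.read_state();p=st['tcp_pos'];rot=st['tcp_rot']
R=Ro.from_euler('xyz',rot,degrees=True).as_matrix()
a=list(map(float,sys.argv[1:]));d=np.array(a[:3])-p
u=R.T@d/.025
line=[round(x,2) for x in u]
turn=0
if len(a)>3:
    dy=(a[3]-rot[2]+180)%360-180; turn=-dy/8
n=np.ceil(max(np.linalg.norm(d)/.05,abs(turn)*8/8.5))
print('t',round(st['time'],2),'pos',p.round(4),'rot',rot.round(1),'w',round(st['width'],4),'F',st['contact_force'].round(1),'j',st['joints'].round(0))
print('units',line,'turn',round(turn,2),'rows>=',n)
E
python3 mv.py .3866 .2956 .30 163.1
```

```text
t 0.15 pos [0.1787 0.6244 0.2137] rot [-179.9   -0.   164. ] w 0.095 F [ 0.3 -0.2  0.4] j [69.  7. 95.  0. 78. -5.]
units [np.float64(-11.61), np.float64(-10.36), np.float64(-3.44)] turn 0.12 rows>= 8.0
```

Call:
arm_command([
  [[-1.5,-1.3,-3.4,0,95],[-3,-2.6,-3.4,0,95],[-4.5,-3.9,-3.4,0,95],[-6,-5.2,-3.4,0,95],[-7.2,-6.4,-3.4,0.1,95]],
])

```text
time: 0.65
tcp_pos: [0.2967, 0.4403, 0.2996]
tcp_rot: [179.9, 0.0, 163.2]
contact_force: [1.0, -0.1, 0.5]
width: 0.0948
```

```bash
python3 mv.py .3866 .2956 .30 163.1
```

```text
t 0.65 pos [0.2967 0.4403 0.2996] rot [179.9   0.  163.2] w 0.0948 F [ 1.  -0.1  0.5] j [ 50. -10. 104.  -0.  87. -23.]
units [np.float64(-5.11), np.float64(-4.51), np.float64(-0.02)] turn 0.02 rows>= 4.0
```

Call:
arm_command([
  [[-4.4,-4.0,0,0,95],[-4.4,-4.0,0,0,95],[-4.4,-4.0,0,0,95],[-4.4,-4.0,0,0,95],[-4.4,-4.0,0,0,95]],
])

```text
time: 1.15
tcp_pos: [0.3727, 0.3135, 0.2987]
tcp_rot: [180.0, -0.0, 163.1]
contact_force: [-0.1, -0.1, -0.6]
width: 0.0949
```

```bash
python3 mv.py .3866 .2956 .30 163.1;  python3 - <<'E'
from h import *
st=r.read_state();im=capture('wrist');cv2.imwrite('pics/w1.png',im)
E
```

```text
t 1.15 pos [0.3727 0.3135 0.2987] rot [180.   -0.  163.1] w 0.0949 F [-0.1 -0.1 -0.6] j [ 34. -16. 109.   0.  88. -39.]
units [np.float64(-0.74), np.float64(-0.52), np.float64(-0.05)] turn -0.0 rows>= 1.0
```

View pics/w1.png

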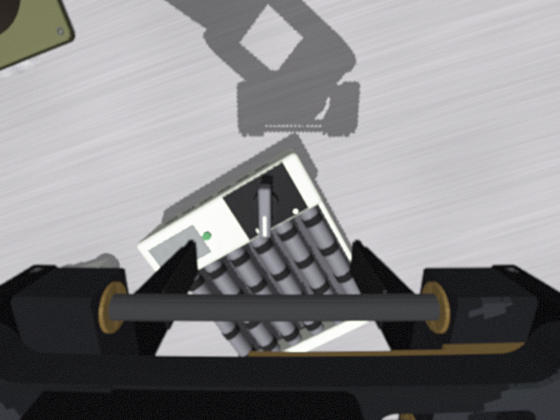

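```bash
python3 mv.py .3866 .2956 .30 163.1
python3 - <<'E'
from h import *
st=r.read_state();im=capture('wrist');cv2.imwrite('pics/w2.png',im);zoom(im,200,140,160,120,5,'w2z.png')
print(st['qd'].round(2))
cc=cam('wrist',st);np.save('w2.npy',np.r_[st['tcp_pos'],st['tcp_rot']])
E
```

```text
t 1.2 pos [0.3722 0.3144 0.2987] rot [180.   -0.  163.2] w 0.0951 F [ 0.5  0.6 -0.6] j [ 34. -16. 109.   0.  88. -39.]
units [np.float64(-0.77), np.float64(-0.55), np.float64(-0.05)] turn 0.01 rows>= 1.0
[ 1.9   0.51 -0.31 -0.19 -0.01 -0.14]
```

View pics/w2z.png

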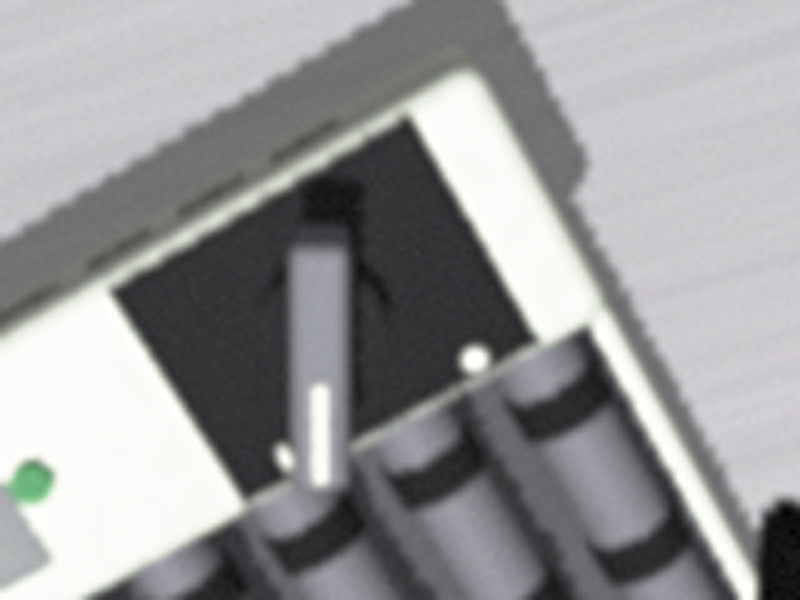

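```bash
python3 - <<'E'
from h import *
s=np.load('w2.npy');st={'tcp_pos':s[:3],'tcp_rot':s[3:]}
cc=cam('wrist',st)
q=toz(cc,np.array([(320,243),(320,490)])/5+[199.6,139.6],.136);print(q,q.mean(0),np.linalg.norm(q[0]-q[1]),np.degrees(np.arctan2(*(q[0]-q[1])[[1,0]])))
print(toz(cc,np.array([(595,325),(470,70)])/5+[199.6,139.6],.095))
E
python3 mv.py .3866 .2956 .30 163.1
```

```text
[[0.3600232  0.30569157 0.136     ]
 [0.41684932 0.28793518 0.136     ]] [0.38843626 0.29681337 0.136     ] 0.05953567904522448 162.64759590611982
[[0.40892966 0.36313587 0.095     ]
 [0.33727091 0.34994539 0.095     ]]
t 1.25 pos [0.3719 0.3149 0.2987] rot [180.   -0.  163.3] w 0.0952 F [0.4 0.7 0. ] j [ 34. -16. 109.   0.  88. -39.]
units [np.float64(-0.79), np.float64(-0.57), np.float64(-0.05)] turn 0.02 rows>= 1.0
```

```bash
python3 mv.py .3884 .2968 .108 162.8
```

```text
t 1.25 pos [0.3719 0.3149 0.2987] rot [180.   -0.  163.3] w 0.0952 F [0.4 0.7 0. ] j [ 34. -16. 109.   0.  88. -39.]
units [np.float64(-0.85), np.float64(-0.5), np.float64(7.63)] turn 0.06 rows>= 4.0
```

Call:
arm_command([
  [[-0.85,-0.5,1.5,0,50],[-0.85,-0.5,3,0,50],[-0.85,-0.5,4.5,0,50],[-0.85,-0.5,5.5,0,50],[-0.85,-0.5,5.5,0,50]],
])

```text
time: 1.75
tcp_pos: [0.3856, 0.2959, 0.1565]
tcp_rot: [-179.6, -0.4, 163.4]
contact_force: [-0.8, 0.2, -0.1]
width: 0.0606
```

```bash
python3 mv.py .3884 .2968 .108 162.8
```

```text
t 1.75 pos [0.3856 0.2959 0.1565] rot [-179.6   -0.4  163.4] w 0.0606 F [-0.8  0.2 -0.1] j [ 31. -11. 118.   0.  74. -42.]
units [np.float64(-0.11), np.float64(0.08), np.float64(1.94)] turn 0.07 rows>= 1.0
```

Call:
arm_command([
  [[-0.1,0,1,0,40],[-0.1,0,2.0,0,40],[-0.1,0,2.0,0,40],[-0.1,0,2.0,0,40],[-0.1,0,2.0,0,40]],
])

```text
time: 2.25
tcp_pos: [0.3926, 0.2966, 0.1138]
tcp_rot: [179.8, 0.1, 163.3]
contact_force: [-0.9, 0.4, 0.2]
width: 0.04
```

Call:
arm_command([
  [[0,0,0,0,10],[0,0,0,0,10],[0,0,0,0,10],[0,0,0,0,10],[0,0,0,0,10]],
])

```text
time: 2.75
tcp_pos: [0.3918, 0.2958, 0.1117]
tcp_rot: [179.9, 0.0, 163.2]
contact_force: [0.3, 2.7, -0.0]
width: 0.0138
```

```bash
python3 mv.py .3884 .2968 .108 162.8
```

```text
t 2.75 pos [0.3918 0.2958 0.1117] rot [179.9   0.  163.2] w 0.0138 F [ 0.3  2.7 -0. ] j [ 31.  -8. 120.   0.  68. -42.]
units [np.float64(0.14), np.float64(-0.0), np.float64(0.15)] turn 0.05 rows>= 1.0
```

Call:
arm_command([
  [[0.14,0,0,-1,10],[0.14,0,0,-2,10],[0.14,0,0,-3,10],[0.14,0,0,-4,10],[0.14,0,0,-5,10]],
])

```text
time: 3.25
tcp_pos: [0.3914, 0.2992, 0.1118]
tcp_rot: [179.8, 0.6, -156.5]
contact_force: [10.8, 13.0, -9.8]
width: 0.0142
```

Call:
arm_command([
  [[0,0,0,-1,10],[0,0,0,-2,10],[0,0,0,-2.4,10],[0,0,0,-2.4,10],[0,0,0,-2.4,10]],
])

```text
time: 3.75
tcp_pos: [0.3906, 0.3006, 0.1119]
tcp_rot: [179.8, 0.7, -137.6]
contact_force: [8.1, 16.2, -10.3]
width: 0.014
```

```bash
python3 mv.py .3884 .2968 .108 222.8; python3 -c "
from h import *
print(r.read_state()['moment'])"
```

```text
t 3.75 pos [0.3906 0.3006 0.1119] rot [ 179.8    0.7 -137.6] w 0.014 F [  8.1  16.2 -10.3] j [  31.   -9.  120.    0.   68. -101.]
units [np.float64(0.17), np.float64(-0.05), np.float64(0.15)] turn -0.05 rows>= 1.0
[ 2.95498588 -1.36604037  0.03841768]
```

Call:
arm_command([
  [[0,0,0,0,50],[0,0,0,0,50],[0,0,0,0,50],[0,0,-1.5,0,50],[0,0,-3,0,50]],
])

```text
time: 4.25
tcp_pos: [0.387, 0.2954, 0.1855]
tcp_rot: [180.0, -0.2, -137.6]
contact_force: [1.7, 1.0, 0.1]
width: 0.047
```

```bash
python3 mv.py .40 .25 .35 13
python3 - <<'E'
from h import *
im=capture('wrist');cv2.imwrite('pics/w3.png',im)
E
```

```text
t 4.25 pos [0.387  0.2954 0.1855] rot [ 180.    -0.2 -137.6] w 0.047 F [1.7 1.  0.1] j [  31.  -13.  117.   -0.   77. -101.]
units [np.float64(0.87), np.float64(-1.69), np.float64(-6.58)] turn -18.82 rows>= 18.0
```

View pics/w3.png

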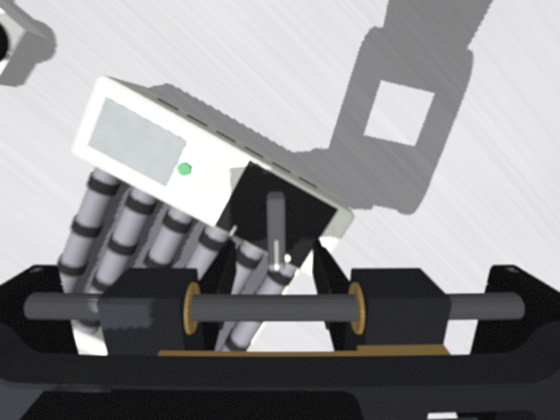

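Call:
arm_command([
  [[0,0,-2,1,60],[0,0,-4,2,60],[0,0,-5.6,3,60],[0,0,-5.6,4,60],[0,0,-5.6,5,60]],
])

```text
time: 4.8
tcp_pos: [0.3888, 0.2965, 0.3286]
tcp_rot: [179.9, 0.2, -177.9]
contact_force: [0.1, 0.4, -0.2]
width: 0.0602
```

Call:
arm_command([
  [[0,0,0,1,60],[0,0,0,2,60],[0,0,0,3,60],[0,0,0,4,60],[0,0,0,5,60]],
])

```text
time: 5.3
tcp_pos: [0.3881, 0.296, 0.3261]
tcp_rot: [-180.0, 0.0, 142.1]
contact_force: [-0.4, 0.3, -0.6]
width: 0.0598
```

Call:
arm_command([
  [[0,0,0,1,60],[0,0,0,2,60],[0,0,0,3,60],[0,0,0,4,60],[0,0,0,5,60]],
])

```text
time: 5.8
tcp_pos: [0.3881, 0.296, 0.326]
tcp_rot: [-180.0, 0.0, 102.1]
contact_force: [-0.4, 0.4, 0.4]
width: 0.0602
```

```bash
python3 mv.py .44 .25 .33 13
```

```text
t 5.8 pos [0.3881 0.296  0.326 ] rot [-180.     0.   102.1] w 0.0602 F [-0.4  0.4  0.4] j [ 31. -16. 106.  -0.  90.  19.]
units [np.float64(-2.23), np.float64(1.64), np.float64(-0.16)] turn 11.13 rows>= 11.0
```

Call:
arm_command([
  [[-0.5,0.4,0,1,60],[-1,0.8,0,2,60],[-1.5,1.2,0,3,60],[-2,1.5,-0.1,4,60],[-2.2,1.6,-0.1,5,60]],
])

```text
time: 6.3
tcp_pos: [0.4398, 0.2502, 0.3287]
tcp_rot: [180.0, 0.0, 62.0]
contact_force: [0.3, 0.9, -0.6]
width: 0.0603
```

Call:
arm_command([
  [[0,0,0,1,60],[0,0,0,2,60],[0,0,0,3,60],[0,0,0,4,60],[0,0,0,5,60]],
])

```text
time: 6.8
tcp_pos: [0.439, 0.2509, 0.3285]
tcp_rot: [180.0, 0.0, 22.1]
contact_force: [0.0, 0.4, -0.8]
width: 0.0602
```

Call:
arm_command([
  [[0,0,0,1,60],[0,0,0,1.1,60],[0,0,0,1.1,60],[0,0,0,1.1,60]],
])

```text
time: 7.2
tcp_pos: [0.439, 0.2511, 0.3287]
tcp_rot: [180.0, 0.0, 13.7]
contact_force: [-1.0, -0.5, -0.6]
width: 0.06
```

```bash
python3 mv.py .44 .25 .33 13
python3 - <<'E'
from h import *
st=r.read_state();im=capture('wrist');cv2.imwrite('pics/w4.png',im);print(st['qd'].round(2))
np.save('w4.npy',np.r_[st['tcp_pos'],st['tcp_rot']])
E
```

```text
t 7.2 pos [0.439  0.2511 0.3287] rot [180.    0.   13.7] w 0.06 F [-1.  -0.5 -0.6] j [ 24. -14. 104.  -0.  90. 100.]
units [np.float64(0.03), np.float64(0.05), np.float64(-0.05)] turn 0.09 rows>= 1.0
[ 0.02  0.02 -0.04  0.01  0.05  0.36]
```

View pics/w4.png

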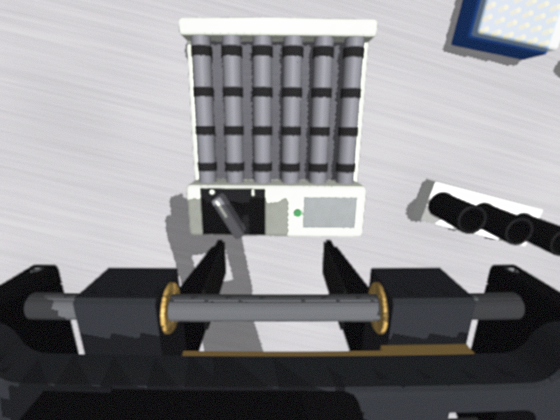

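Run:
```python
from h import *
im=cv2.imread('pics/w4.png');zoom(im,175,10,210,235,3.4,'w4z.png')
```

```text
(no output)
```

View pics/w4z.png

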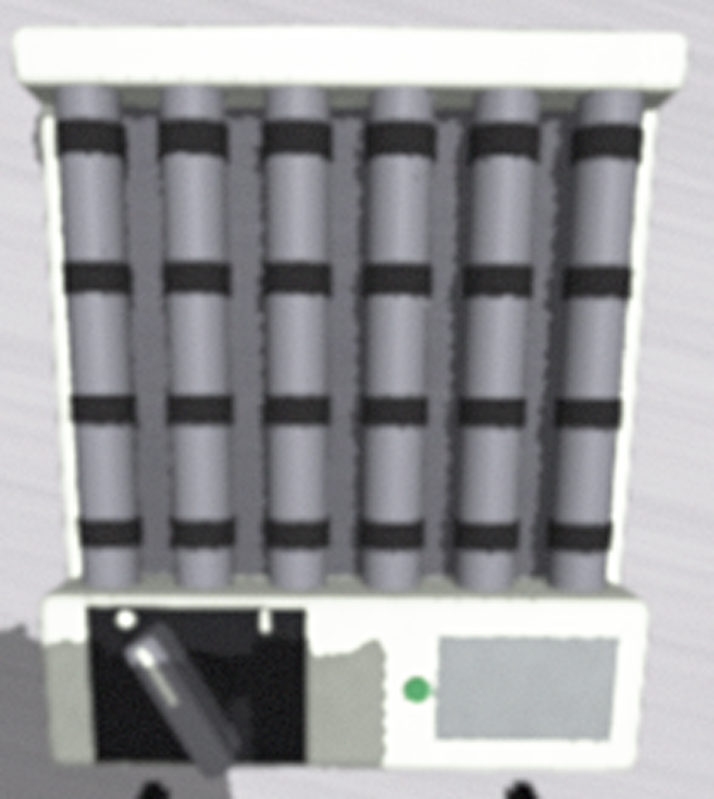

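Run:
```python
import m
from m import *
s=np.load('w4.npy');st={'tcp_pos':s[:3],'tcp_rot':s[3:]}
m.cc=cam('wrist',st)
P=[[-.142,-.125,.078],[-.142,.125,.078],[.067,-.125,.095],[.067,.125,.095],[.142,-.125,.095],[.142,.125,.095]]
uv=[(14,32),(687,38),(43,598),(646,600),(52,767),(637,769)]
for i,x in enumerate([-.105,-.055,-.005,.045]):
    P+=[[x,-.02,.078],[x,.02,.078]]; uv+=[[(298,137),(400,139)],[(298,277),(398,279)],[(298,409),(394,411)],[(297,534),(392,536)]][i]
x,e=fit(P,np.array(uv)/3.4+[174.6,9.6]);print(x,np.degrees(x[2]),e.round(1).tolist())
q=toz(m.cc,[(459,218),(506,229)],.112);print(q)
```

```text
[0.5022672  0.26252844 3.37503583] 193.37530858942586 [[-1.8, -1.6], [1.1, -1.9], [-2.5, -0.5], [2.8, 0.1], [-1.1, 1.2], [0.6, 1.6], [-0.8, -0.2], [0.7, -0.5], [-0.7, 0.3], [0.4, -0.1], [-0.5, 0.7], [0.8, 0.3], [-0.1, 0.8], [0.6, 0.4]]
[[ 0.45629145 -0.00543986  0.112     ]
 [ 0.45730055 -0.07772283  0.112     ]]
```

```bash
python3 mv.py .43 -.10 .30 16.8
```

```text
t 7.25 pos [0.4391 0.2512 0.3288] rot [180.    0.   13.7] w 0.0598 F [-1.1  0.   0.2] j [ 24. -14. 104.  -0.  90. 100.]
units [np.float64(-3.68), np.float64(13.56), np.float64(1.15)] turn -0.39 rows>= 8.0
```

Call:
arm_command([
  [[-0.5,1.8,0.5,-0.4,60],[-1,3.6,1.1,-0.4,60],[-1.5,5.4,1.1,-0.4,60],[-2,7.2,1.1,-0.4,60],[-2.5,9,1.1,-0.4,60]],
])

```text
time: 7.75
tcp_pos: [0.4308, 0.0163, 0.3013]
tcp_rot: [180.0, -0.0, 16.9]
contact_force: [-0.1, -0.5, 0.6]
width: 0.0601
```

Call:
arm_command([
  [[-0.5,1.8,0,0,60],[-1.2,3.6,0,0,60],[-1.2,4.5,0,0,60],[-1.2,4.5,0,0,60],[-1.2,4.5,0,0,60]],
])

```text
time: 8.25
tcp_pos: [0.435, -0.0984, 0.3012]
tcp_rot: [-180.0, 0.0, 16.8]
contact_force: [0.3, 0.4, 0.3]
width: 0.0597
```

```bash
python3 mv.py .43 -.1 .30 16.8
python3 - <<'E'
from h import *
st=r.read_state();im=capture('wrist');cv2.imwrite('pics/w5.png',im);print(st['qd'].round(2))
np.save('w5.npy',np.r_[st['tcp_pos'],st['tcp_rot']])
E
```

```text
t 8.25 pos [ 0.435  -0.0984  0.3012] rot [-180.     0.    16.8] w 0.0597 F [0.3 0.4 0.3] j [-20. -22. 113.   0.  89.  54.]
units [np.float64(-0.21), np.float64(0.0), np.float64(0.05)] turn 0.0 rows>= 1.0
[ 1.86 -0.44  0.23 -0.   -0.08  0.1 ]
```

View pics/w5.png

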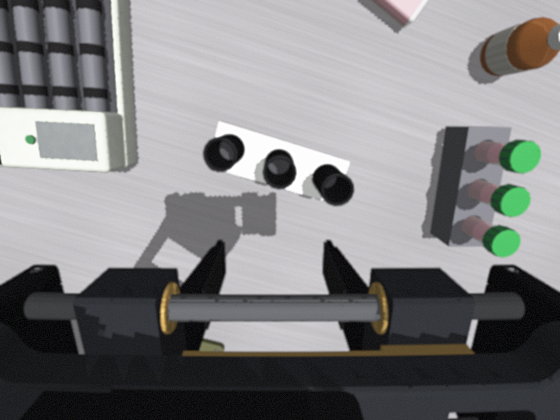

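Run:
```python
from h import *
im=cv2.imread('pics/w5.png');im=np.clip(im.astype('f4')*2.2,0,255).astype('u1');zoom(im,195,115,165,95,4.8,'w5z.png')
```

```text
(no output)
```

View pics/w5z.png

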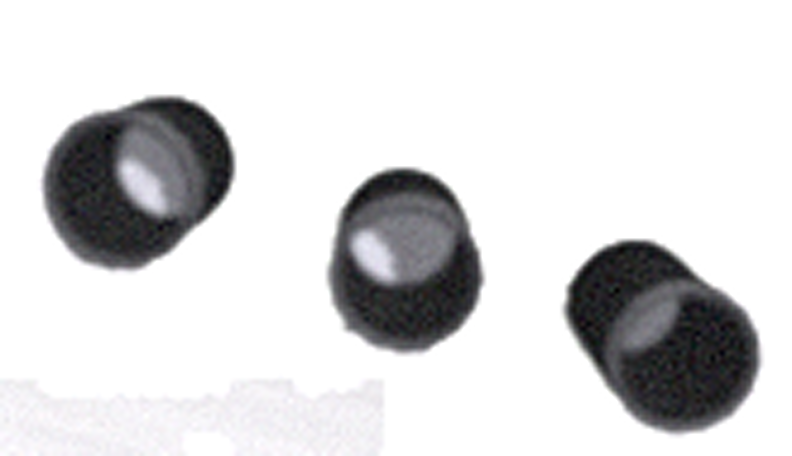

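Run:
```python
from h import *
s=np.load('w5.npy');st={'tcp_pos':s[:3],'tcp_rot':s[3:]}
cc=cam('wrist',st);im=cv2.imread('pics/w5.png');im=np.clip(im.astype('f4')*2.2,0,255).astype('u1')
q=toz(cc,np.array([(122,190),(406,274),(682,357)])/4.8+[194.6,114.6],.112);print(q.round(4))
caps=toz(cc,[(520,157),(510,201),(501,241)],.128);print(caps.round(4))
F=4.8;z=cv2.resize(im[115:210,195:360],None,fx=F,fy=F,interpolation=cv2.INTER_CUBIC)
a=np.linspace(0,6.29,40)
for c in [(.4576,-.023),(.4576,-.097),(.4576,-.171)]:
  for zz,rr in((.112,.021),(.032,.021)):
    p=(topix(cc,np.c_[c[0]+rr*np.cos(a),c[1]+rr*np.sin(a),a*0+zz])-[194.5,114.5])*F
    cv2.polylines(z,[p.astype(int)],True,(0,0,255) if zz>.1 else (0,255,0),1)
cv2.imwrite('pics/w5o.png',z)
```

```text
[[ 0.4587 -0.0251  0.112 ]
 [ 0.459  -0.098   0.112 ]
 [ 0.4591 -0.1713  0.112 ]]
[[ 0.5592 -0.3582  0.128 ]
 [ 0.5088 -0.3729  0.128 ]
 [ 0.4594 -0.3878  0.128 ]]
```

View pics/w5o.png

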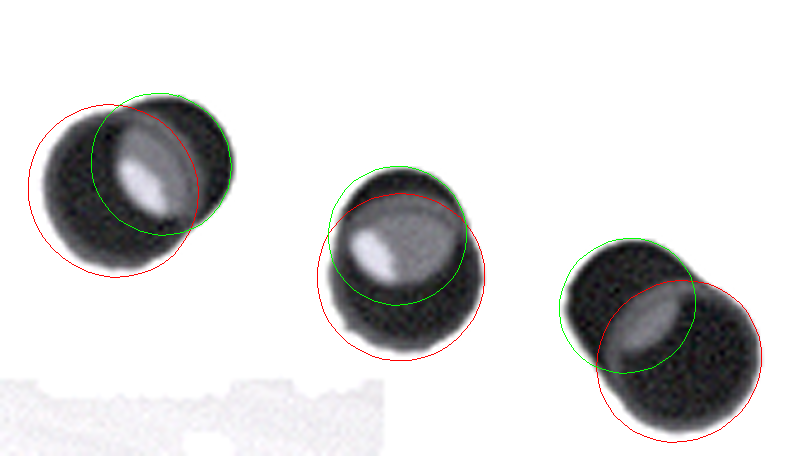

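```bash
python3 mv.py .48 -.385 .28 16.8
```

```text
t 8.3 pos [ 0.4351 -0.0979  0.3013] rot [-180.     0.    16.9] w 0.0599 F [-0.5  0.   0.2] j [-20. -22. 113.   0.  89.  54.]
units [np.float64(-1.62), np.float64(11.51), np.float64(0.85)] turn 0.01 rows>= 6.0
```

Call:
arm_command([
  [[-0.3,1.9,0.2,0,60],[-0.6,3.8,0.4,0,60],[-0.8,5.7,0.6,0,60],[-1.1,7.6,0.8,0,60],[-1.3,9.5,0.8,0,60]],
])

```text
time: 8.8
tcp_pos: [0.4734, -0.3351, 0.2805]
tcp_rot: [-179.9, 0.0, 17.0]
contact_force: [-0.2, 0.5, 0.0]
width: 0.0597
```

Call:
arm_command([
  [[-0.3,2,0,0,60],[-0.3,2.0,0,0,60],[-0.3,2.0,0,0,60],[-0.3,2.0,0,0,60]],
])

```text
time: 9.2
tcp_pos: [0.4807, -0.3834, 0.2815]
tcp_rot: [-180.0, -0.0, 17.0]
contact_force: [-0.1, 0.2, -0.6]
width: 0.0599
```

```bash
python3 mv.py .48 -.385 .28 16.8
python3 - <<'E'
from h import *
st=r.read_state();im=capture('wrist');cv2.imwrite('pics/w6.png',im);print(st['qd'].round(2))
np.save('w6.npy',np.r_[st['tcp_pos'],st['tcp_rot']]); cv2.imwrite('pics/t6.png',capture('top'))
E
```

```text
t 9.2 pos [ 0.4807 -0.3834  0.2815] rot [-180.   -0.   17.] w 0.0599 F [-0.1  0.2 -0.6] j [-44.   1.  95.   0.  84.  29.]
units [np.float64(-0.05), np.float64(0.05), np.float64(0.06)] turn 0.02 rows>= 1.0
[ 0.28 -1.03  0.27 -0.13 -0.07 -0.11]
```

View pics/w6.png

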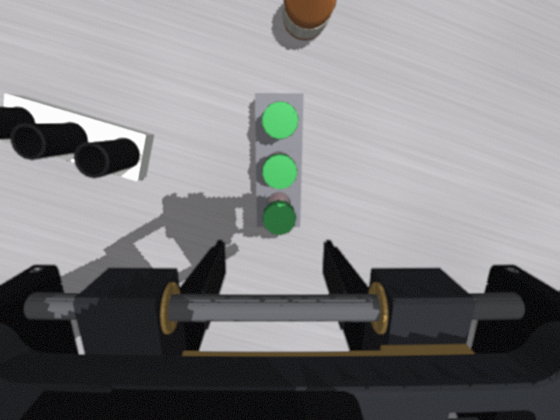

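```bash
cat > caps.py <<'E'
from h import *
def caps(im,cc,z=.128):
    b,g,rr=[im[...,i].astype(int) for i in range(3)]
    m=((g>1.5*rr)&(g>1.3*b)&(g>40)).astype('u1'); n,l,s,c=cv2.connectedComponentsWithStats(m)
    for i in range(1,n):
        if s[i,4]>60: print(c[i].round(1),s[i,2:].tolist(),toz(cc,[c[i]],z).round(4)[0])
E
python3 - <<'E'
from caps import *
s=np.load('w6.npy');st={'tcp_pos':s[:3],'tcp_rot':s[3:]}
caps(cv2.imread('pics/w6.png'),cam('wrist',st)); print(); caps(cv2.imread('pics/t6.png'),cam('top')); caps(cv2.imread('pics/top0.png'),cam('top'))
E
```

```text
[279.5 119.9] [36, 38, 1068] [ 0.5613 -0.3652  0.128 ]
[279. 171.] [35, 35, 969] [ 0.5105 -0.3804  0.128 ]
[278.6 217.3] [33, 34, 855] [ 0.4605 -0.3955  0.128 ]

[408.  210.8] [15, 14, 171] [ 0.5602 -0.3622  0.128 ]
[414.1 229. ] [15, 13, 125] [ 0.5129 -0.3761  0.128 ]
[408.  210.8] [15, 14, 171] [ 0.5602 -0.3622  0.128 ]
[414.8 230.6] [15, 14, 172] [ 0.5089 -0.3777  0.128 ]
[421.7 250.6] [16, 14, 178] [ 0.4576 -0.3935  0.128 ]
```

```bash
python3 mv.py .4605 -.3955 .16 16.8; python3 mv.py .4605 -.3955 .111 16.8
```

```text
t 9.3 pos [ 0.4806 -0.3834  0.282 ] rot [180.  -0.  17.] w 0.06 F [-0.1  1.  -0.4] j [-44.   1.  95.   0.  84.  29.]
units [np.float64(-0.91), np.float64(0.22), np.float64(4.88)] turn 0.02 rows>= 3.0
t 9.3 pos [ 0.4806 -0.3834  0.282 ] rot [180.  -0.  17.] w 0.06 F [-0.1  1.  -0.4] j [-44.   1.  95.   0.  84.  29.]
units [np.float64(-0.92), np.float64(0.22), np.float64(6.84)] turn 0.02 rows>= 4.0
```

Call:
arm_command([
  [[-0.9,0.2,1.5,0,60],[-0.9,0.2,3,0,60],[-0.9,0.2,4.4,0,60],[-0.9,0.2,4.8,0,60],[-0.9,0.2,4.8,0,60]],
])

```text
time: 9.8
tcp_pos: [0.4595, -0.3949, 0.16]
tcp_rot: [-179.8, 0.1, 16.9]
contact_force: [-0.3, -0.1, 0.2]
width: 0.0599
```

```bash
python3 mv.py .4605 -.3955 .111 16.8
python3 - <<'E'
from h import *
im=capture('wrist');cv2.imwrite('pics/w7.png',im)
E
```

```text
t 9.8 pos [ 0.4595 -0.3949  0.16  ] rot [-1.798e+02  1.000e-01  1.690e+01] w 0.0599 F [-0.3 -0.1  0.2] j [-46.   4. 103.   0.  73.  27.]
units [np.float64(0.03), np.float64(0.04), np.float64(1.96)] turn 0.01 rows>= 1.0
```

View pics/w7.png

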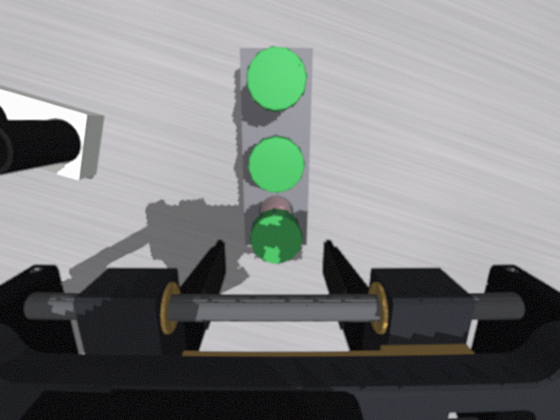

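Call:
arm_command([
  [[0,0,1,0,60],[0,0,1.95,0,60],[0,0,1.95,0,60],[0,0,1.95,0,60],[0,0,1.95,0,60]],
])

```text
time: 10.35
tcp_pos: [0.4614, -0.3978, 0.1157]
tcp_rot: [179.8, -0.1, 16.8]
contact_force: [-0.1, -0.0, -0.3]
width: 0.06
```

Call:
arm_command([
  [[0,0,0,0,30],[0,0,0,0,30],[0,0,0,0,30],[0,0,0,0,30],[0,0,0,0,30]],
])

```text
time: 10.85
tcp_pos: [0.4602, -0.3967, 0.1131]
tcp_rot: [180.0, -0.0, 16.8]
contact_force: [0.2, -0.1, 2.9]
width: 0.0378
```

Call:
arm_command([
  [[0,0,-0.5,0,30],[0,0,-1.5,0,30],[0,0,-3,0,30],[0,0,-4.5,0,30],[0,0,-5.7,0,30]],
])

```text
time: 11.35
tcp_pos: [0.4602, -0.3967, 0.2582]
tcp_rot: [179.9, -0.1, 16.8]
contact_force: [0.4, -0.4, -0.6]
width: 0.0372
```

```bash
python3 mv.py .4585 -.171 .258 16.8
python3 - <<'E'
from h import *
im=capture('wrist');cv2.imwrite('pics/w8.png',im)
E
```

```text
t 11.35 pos [ 0.4602 -0.3967  0.2582] rot [ 1.799e+02 -1.000e-01  1.680e+01] w 0.0372 F [ 0.4 -0.4 -0.6] j [-46.   0.  97.   0.  82.  27.]
units [np.float64(2.55), np.float64(-8.66), np.float64(-0.0)] turn 0.0 rows>= 5.0
```

View pics/w8.png

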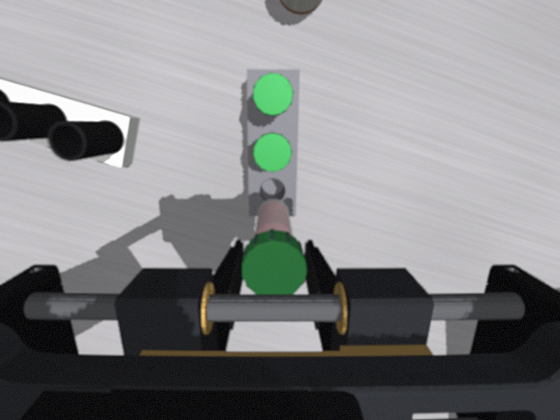

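Call:
arm_command([
  [[0.5,-1.9,0,0,30],[1.1,-3.8,0,0,30],[1.7,-5.7,0,0,30],[2.3,-7.6,0,0,30],[2.6,-8.6,0,0,30]],
])

```text
time: 11.9
tcp_pos: [0.4595, -0.1688, 0.2552]
tcp_rot: [-180.0, -0.0, 16.9]
contact_force: [0.1, 0.2, -0.5]
width: 0.0377
```

Call:
arm_command([
  [[0,0,0,0,30],[0,0,0,0,30],[0,0,0,0,30]],
])

```text
time: 12.2
tcp_pos: [0.46, -0.1728, 0.2551]
tcp_rot: [180.0, 0.0, 16.8]
contact_force: [0.6, -0.4, -0.8]
width: 0.0373
```

```bash
python3 mv.py .4585 -.171 .258 16.8
python3 - <<'E'
from h import *
st=r.read_state();im=capture('wrist');cv2.imwrite('pics/w9.png',im);np.save('w9.npy',np.r_[st['tcp_pos'],st['tcp_rot']]);cv2.imwrite('pics/s9.png',capture('side'))
E
```

```text
t 12.2 pos [ 0.46   -0.1728  0.2551] rot [180.    0.   16.8] w 0.0373 F [ 0.6 -0.4 -0.8] j [-27. -15. 111.  -0.  83.  46.]
units [np.float64(-0.04), np.float64(-0.08), np.float64(-0.12)] turn -0.0 rows>= 1.0
```

View pics/w9.png

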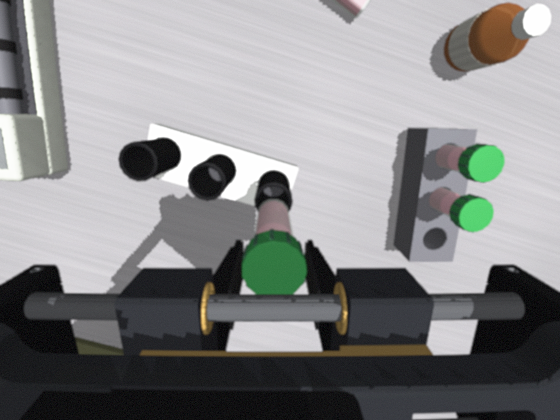

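View pics/s9.png

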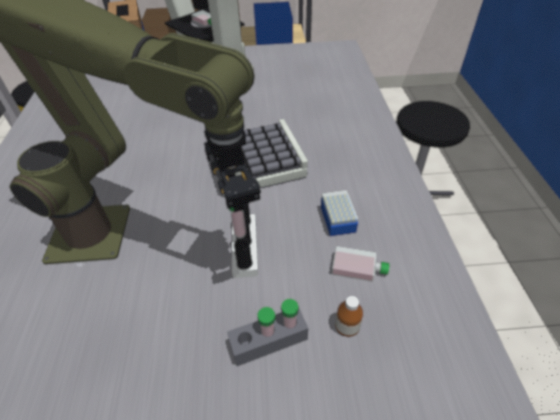

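Run:
```python
from h import *
s=np.load('w9.npy');st={'tcp_pos':s[:3],'tcp_rot':s[3:]}
cc=cam('wrist',st);im=cv2.imread('pics/w9.png');im=np.clip(im.astype('f4')*1.5,0,255).astype('u1')
x0,y0,w,h,F=230,150,90,90,7
z=cv2.resize(im[y0:y0+h,x0:x0+w],None,fx=F,fy=F,interpolation=cv2.INTER_CUBIC)
a=np.linspace(0,6.29,40)
p0=s[:2]
for c,zz,rr,col in [((.4585,-.171),.112,.021,(0,0,255)),((.4585,-.171),.112,.0165,(0,0,255)),((p0[0],p0[1]),.255-.105,.0125,(255,0,0)),((p0[0],p0[1]),.112,.015,(0,255,0))]:
    p=(topix(cc,np.c_[c[0]+rr*np.cos(a),c[1]+rr*np.sin(a),a*0+zz])-[x0-.5,y0-.5])*F
    cv2.polylines(z,[p.astype(int)],True,col,1)
cv2.imwrite('pics/w9o.png',z)
```

```text
(no output)
```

View pics/w9o.png

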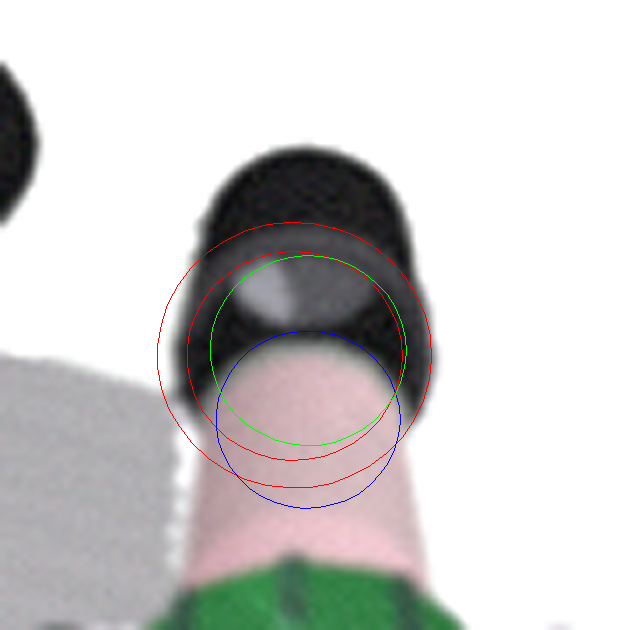

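Call:
arm_command([
  [[0,0,1,0,30],[0,0,1.4,0,30],[0,0,1.8,0,30],[0,0,2.2,0,30],[0,0,2.4,0,30]],
])

```text
time: 12.8
tcp_pos: [0.4597, -0.172, 0.194]
tcp_rot: [-179.9, 0.1, 16.8]
contact_force: [0.5, -0.4, -1.6]
width: 0.0374
```

Call:
arm_command([
  [[0,0,0.6,0,30],[0,0,1.2,0,30],[0,0,1.8,0,30],[0,0,2.4,0,30],[0,0,2.4,0,30]],
])

```text
time: 13.3
tcp_pos: [0.4584, -0.1712, 0.1318]
tcp_rot: [-179.8, 0.2, 16.8]
contact_force: [0.8, 0.5, -1.6]
width: 0.0374
```

Call:
arm_command([
  [[0,0,0.2,0,30],[0,0,0.4,0,30],[0,0,0.55,0,30],[0,0,0.6,0,30],[0,0,0.6,0,30]],
])

```text
time: 13.8
tcp_pos: [0.46, -0.1719, 0.1201]
tcp_rot: [-180.0, 0.0, 16.8]
contact_force: [-0.2, 0.0, -1.1]
width: 0.0375
```

Call:
arm_command([
  [[0,0,0.08,0,30],[0,0,0.14,0,30],[0,0,0.2,0,30],[0,0,0.2,0,30],[0,0,0.2,0,30]],
])

```text
time: 14.3
tcp_pos: [0.461, -0.1725, 0.117]
tcp_rot: [179.9, -0.1, 16.8]
contact_force: [-1.5, -0.5, 5.4]
width: 0.0372
```

Call:
arm_command([
  [[0,0,0,0,60],[0,0,0,0,60],[0,0,0,0,60],[0,0,-0.4,0,60],[0,0,-0.4,0,60]],
])

```text
time: 14.8
tcp_pos: [0.4609, -0.1724, 0.1266]
tcp_rot: [179.9, -0.1, 16.8]
contact_force: [0.5, 0.2, -0.3]
width: 0.0603
```

```bash
python3 mv.py .460 -.172 .094 13.2
python3 - <<'E'
from h import *
im=capture('wrist');cv2.imwrite('pics/w10.png',im);im=capture('side');zoom(im,190,180,110,110,5,'s10.png')
E
```

```text
t 14.8 pos [ 0.4609 -0.1724  0.1266] rot [ 1.799e+02 -1.000e-01  1.680e+01] w 0.0603 F [ 0.5  0.2 -0.3] j [-27.  -9. 119.   0.  70.  46.]
units [np.float64(-0.03), np.float64(-0.03), np.float64(1.31)] turn 0.45 rows>= 1.0
```

View pics/w10.png

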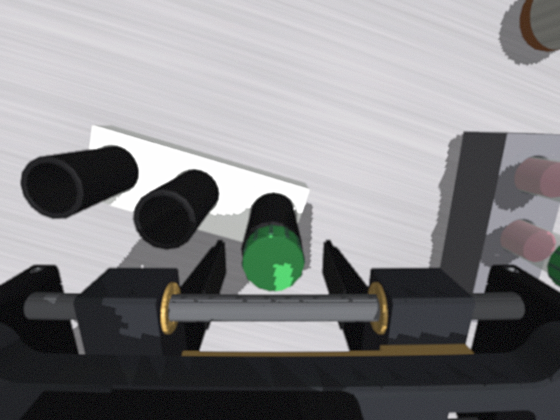

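View pics/s10.png

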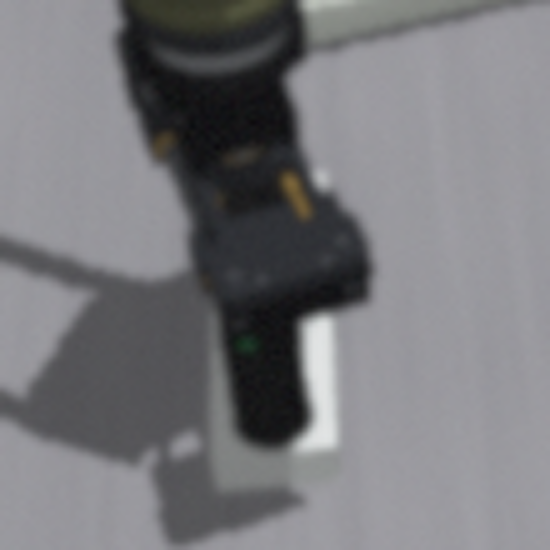

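Call:
arm_command([
  [[0,0,0.6,0.4,60],[0,0,1.3,0.4,60],[0,0,1.3,0.4,60],[0,0,1.3,0.4,60],[0,0,1.3,0.4,60]],
])

```text
time: 15.4
tcp_pos: [0.4606, -0.1722, 0.0935]
tcp_rot: [179.9, -0.1, 13.6]
contact_force: [-0.4, 0.2, -0.5]
width: 0.0597
```

Call:
arm_command([
  [[0,0,0,0,30],[0,0,0,0,30],[0,0,0,0,30],[0,0,0,0,30],[0,0,0,0,30]],
])

```text
time: 15.9
tcp_pos: [0.4603, -0.1719, 0.0931]
tcp_rot: [180.0, -0.0, 13.6]
contact_force: [-0.8, 0.1, 2.4]
width: 0.0422
```

Call:
arm_command([
  [[0,0,-0.5,0,30],[0,0,-1.5,0,30],[0,0,-3,0,30],[0,0,-4.5,0,30],[0,0,-6,0,30]],
])

```text
time: 16.4
tcp_pos: [0.4593, -0.1717, 0.2439]
tcp_rot: [-180.0, 0.1, 13.6]
contact_force: [0.1, -0.7, -2.3]
width: 0.0417
```

```bash
cat > mm.py <<'E'
import sys,subprocess,numpy as np
# mm.py mx my z(mm) : mixer coordinates
c,s=np.cos(np.radians(193.2)),np.sin(np.radians(193.2))
x,y,z=[float(a)/1000 for a in sys.argv[1:4]]
X=.503+c*x-s*y;Y=.262+s*x+c*y
print('world',round(X,4),round(Y,4))
print(subprocess.run(['python3','mv.py',str(X),str(Y),str(z),'13.2'],capture_output=True,text=True).stdout)
E
python3 mm.py 36 80 260
```

```text
world 0.4862 0.1759
t 16.4 pos [ 0.4593 -0.1717  0.2439] rot [-1.80e+02  1.00e-01  1.36e+01] w 0.0417 F [ 0.1 -0.7 -2.3] j [-27. -15. 112.  -0.  82.  50.]
units [np.float64(4.32), np.float64(-13.26), np.float64(-0.64)] turn 0.05 rows>= 7.0
```

Call:
arm_command([
  [[0.5,-1.6,0,0,30],[1.1,-3.4,0,0,30],[1.7,-5.2,0,0,30],[2.3,-7,0,0,30],[2.9,-8.8,0,0,30]],
])

```text
time: 16.9
tcp_pos: [0.478, 0.0606, 0.2427]
tcp_rot: [180.0, 0.0, 13.6]
contact_force: [1.1, 0.1, -1.3]
width: 0.0418
```

Call:
arm_command([
  [[0.5,-1.6,0,0,30],[1,-3,0,0,30],[1.3,-4.1,0,0,30],[1.4,-4.4,0,0,30],[1.4,-4.4,0,0,30]],
])

```text
time: 17.4
tcp_pos: [0.4863, 0.1746, 0.2423]
tcp_rot: [180.0, 0.1, 13.7]
contact_force: [0.3, -0.5, -3.0]
width: 0.0419
```

```bash
python3 mm.py 36 80 170;python3 - <<'E'
from h import *
im=capture('wrist');cv2.imwrite('pics/w11.png',im);im=capture('side');zoom(im,180,80,150,130,5,'s11.png')
E
```

```text
world 0.4862 0.1759
t 17.4 pos [0.4863 0.1746 0.2423] rot [1.80e+02 1.00e-01 1.37e+01] w 0.0419 F [ 0.3 -0.5 -3. ] j [ 14. -11. 109.  -0.  82.  90.]
units [np.float64(0.01), np.float64(-0.05), np.float64(2.89)] turn 0.07 rows>= 2.0
```

View pics/w11.png

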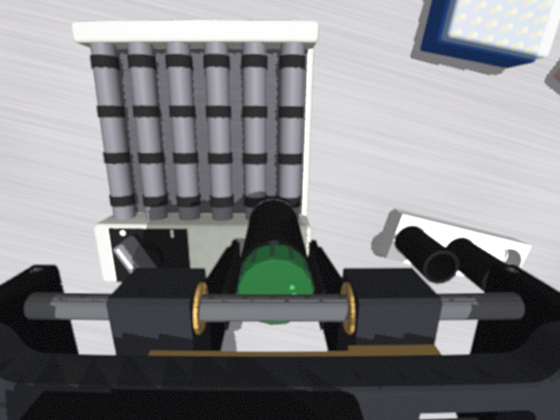

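View pics/s11.png

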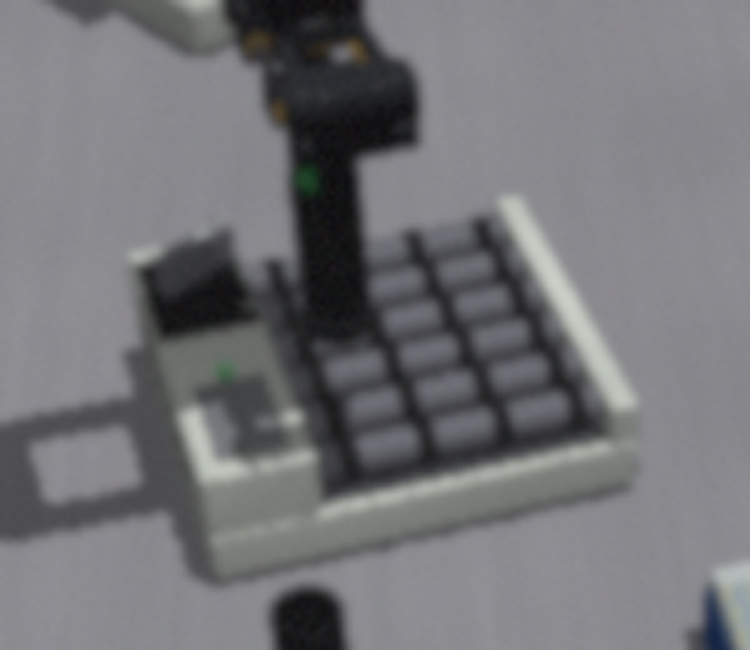

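Call:
arm_command([
  [[0,0,1,0.06,30],[0,0,1.8,0.06,30],[0,0,2.4,0.06,30],[0,0,2.8,0.06,30],[0,0,2.8,0.06,30]],
])

```text
time: 18.0
tcp_pos: [0.4859, 0.1732, 0.1709]
tcp_rot: [180.0, 0.2, 13.1]
contact_force: [0.1, 0.1, -2.2]
width: 0.0423
```

```bash
python3 mm.py 36 80 170
```

```text
world 0.4862 0.1759
t 18.0 pos [0.4859 0.1732 0.1709] rot [180.    0.2  13.1] w 0.0423 F [ 0.1  0.1 -2.2] j [ 14.  -8. 114.  -0.  74.  91.]
units [np.float64(0.04), np.float64(-0.1), np.float64(0.04)] turn -0.01 rows>= 1.0
```

Call:
arm_command([
  [[-0.25,0,0,0,30],[-0.5,0,0,0,30],[-0.75,0,0,0,30],[-1,0,0,0,30],[-1.25,0,0,0,30]],
])

```text
time: 18.5
tcp_pos: [0.4567, 0.1672, 0.174]
tcp_rot: [-180.0, -0.2, 13.2]
contact_force: [2.1, 0.3, -0.0]
width: 0.0416
```

```bash
python3 mm.py 67 80 171;python3 - <<'E'
from h import *
im=capture('side');zoom(im,180,80,150,130,5,'s12.png')
E
```

```text
world 0.456 0.1688
t 18.5 pos [0.4567 0.1672 0.174 ] rot [-180.    -0.2   13.2] w 0.0416 F [ 2.1  0.3 -0. ] j [ 14. -13. 118.   0.  75.  91.]
units [np.float64(-0.01), np.float64(-0.07), np.float64(0.12)] turn -0.01 rows>= 1.0
```

View pics/s12.png

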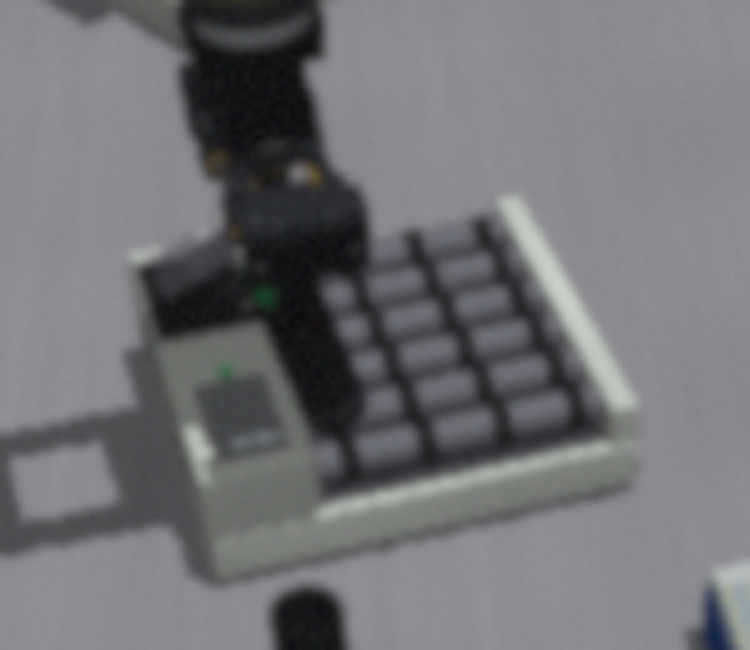

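Call:
arm_command([
  [[-0.25,0,0.0,0,30],[-0.5,0,0.1,0,30],[-0.75,0,0.15,0,30],[-1,0,0.2,0,30],[-1.25,0,0.35,0,30]],
])

```text
time: 19.05
tcp_pos: [0.4252, 0.1599, 0.1637]
tcp_rot: [-180.0, 0.0, 13.1]
contact_force: [1.7, 1.4, 0.7]
width: 0.041
```

Call:
arm_command([
  [[-0.2,0,0.15,0,30],[-0.4,0,0.3,0,30],[-0.6,0,0.45,0,30],[-0.9,0,0.6,0,30],[-1.2,0,0.8,0,30]],
])

```text
time: 19.55
tcp_pos: [0.3966, 0.1529, 0.1435]
tcp_rot: [180.0, -0.1, 13.1]
contact_force: [3.6, 1.3, -0.8]
width: 0.0409
```

```bash
python3 mm.py 137 80 141;python3 - <<'E'
from h import *
im=capture('side');zoom(im,180,80,150,130,5,'s13.png')
E
```

```text
world 0.3879 0.1528
t 19.55 pos [0.3966 0.1529 0.1435] rot [ 1.80e+02 -1.00e-01  1.31e+01] w 0.0409 F [ 3.6  1.3 -0.8] j [ 14. -20. 126.  -0.  74.  91.]
units [np.float64(-0.34), np.float64(-0.08), np.float64(0.1)] turn -0.01 rows>= 1.0
```

View pics/s13.png

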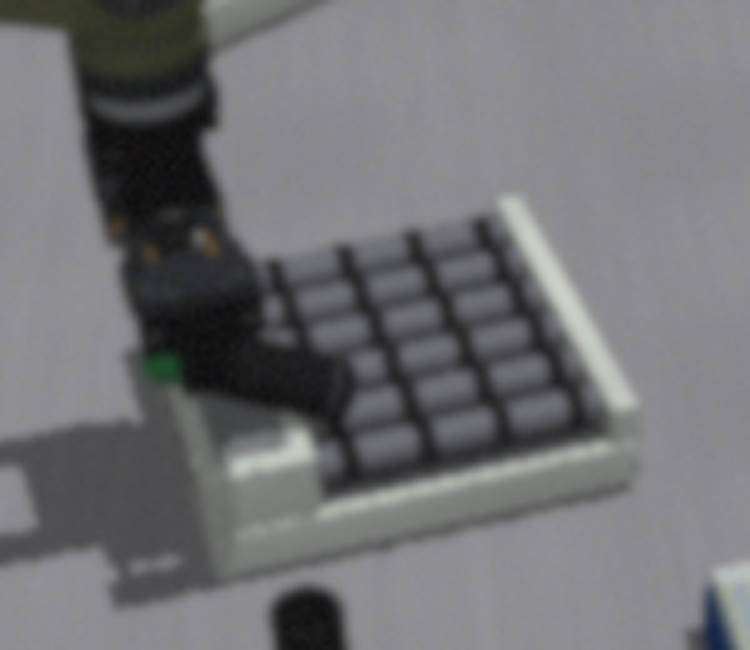

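Call:
arm_command([
  [[0,0,-0.7,0,30],[0,0,-1.6,0,30],[1.4,0,-1.8,0,30],[3,0,-1.8,0,30],[4.6,0,-1.8,0,30]],
])

```text
time: 20.1
tcp_pos: [0.5079, 0.1787, 0.1874]
tcp_rot: [179.9, 0.3, 13.1]
contact_force: [-0.1, -0.6, -1.9]
width: 0.0407
```

```bash
python3 mm.py -16 -80 180
```

```text
world 0.5003 0.3435
t 20.1 pos [0.5079 0.1787 0.1874] rot [179.9   0.3  13.1] w 0.0407 F [-0.1 -0.6 -1.9] j [ 14.  -6. 110.  -0.  76.  91.]
units [np.float64(1.2), np.float64(-6.49), np.float64(0.28)] turn -0.01 rows>= 4.0
```

Call:
arm_command([
  [[0.5,-1.4,0,0,30],[1,-3,0,0,30],[1.2,-4.6,0,0,30],[1.2,-6,0.2,0,30],[1.2,-6.4,0.2,0,30]],
])

```text
time: 20.6
tcp_pos: [0.4983, 0.3431, 0.1806]
tcp_rot: [179.9, 0.4, 13.3]
contact_force: [0.0, 0.4, -2.5]
width: 0.0406
```

Call:
arm_command([
  [[0,0,0,0,30],[0,0,0,0,30]],
])

```text
time: 20.8
tcp_pos: [0.5008, 0.3405, 0.1827]
tcp_rot: [179.9, 0.2, 13.1]
contact_force: [0.1, -0.4, -3.1]
width: 0.0407
```

```bash
python3 mm.py -16 -80 127;python3 - <<'E'
from h import *
im=capture('wrist');cv2.imwrite('pics/w14.png',im);im=capture('side');zoom(im,180,80,150,130,5,'s14.png')
E
```

```text
world 0.5003 0.3435
t 20.8 pos [0.5008 0.3405 0.1827] rot [179.9   0.2  13.1] w 0.0407 F [ 0.1 -0.4 -3.1] j [ 29.   3. 102.  -0.  75. 106.]
units [np.float64(0.01), np.float64(-0.13), np.float64(2.23)] turn -0.01 rows>= 2.0
```

View pics/w14.png

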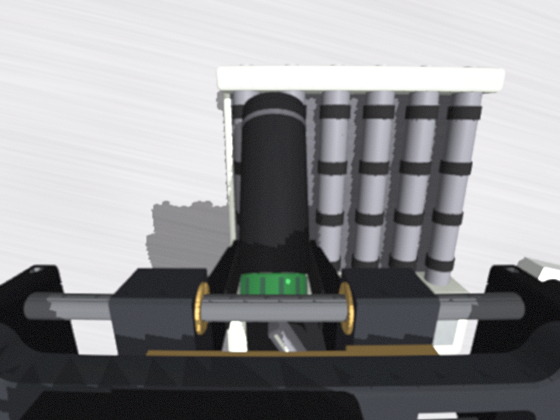

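View pics/s14.png

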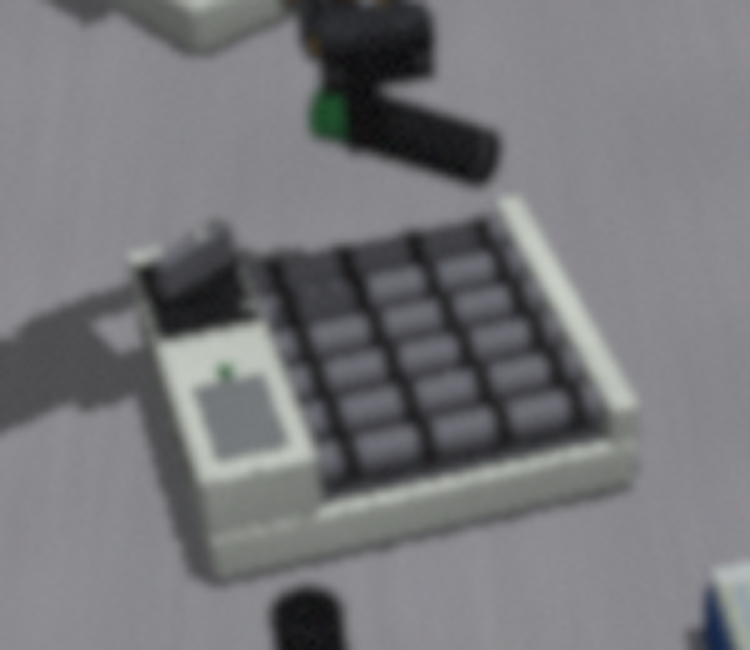

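Call:
arm_command([
  [[0,-0.1,0.5,0,30],[0,-0.1,1,0,30],[0,-0.1,1.5,0,30],[0,-0.1,1.9,0,30],[0,-0.1,2.1,0,30]],
])

```text
time: 21.4
tcp_pos: [0.4999, 0.3436, 0.129]
tcp_rot: [179.9, 0.2, 13.1]
contact_force: [-1.0, 1.3, -1.2]
width: 0.0408
```

```bash
python3 mm.py -16 -80 127;python3 - <<'E'
from h import *
im=capture('side');zoom(im,180,80,150,130,5,'s15.png')
E
```

```text
world 0.5003 0.3435
t 21.4 pos [0.4999 0.3436 0.129 ] rot [179.9   0.2  13.1] w 0.0408 F [-1.   1.3 -1.2] j [ 29.   6. 105.   0.  70. 106.]
units [np.float64(0.01), np.float64(0.01), np.float64(0.08)] turn -0.01 rows>= 1.0
```

View pics/s15.png

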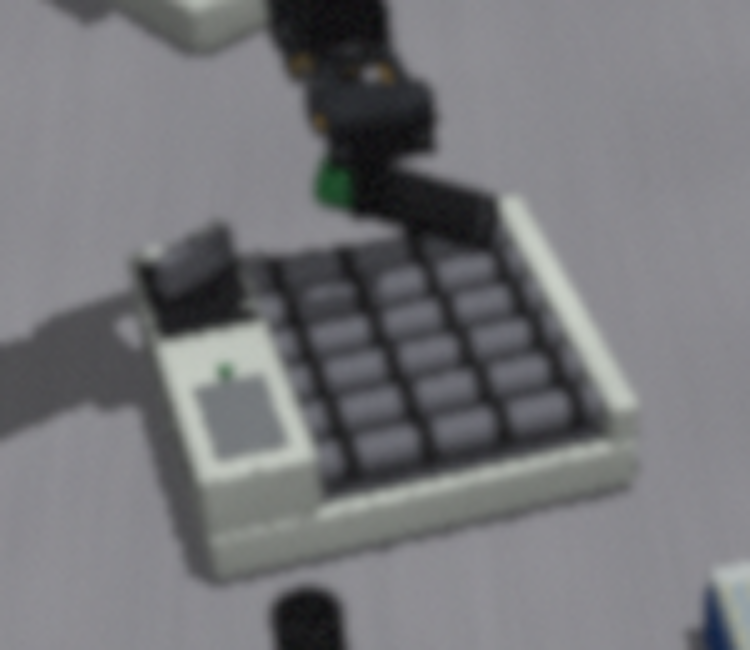

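Call:
arm_command([
  [[-0.1,0,0.15,0,30],[-0.2,0,0.3,0,30],[-0.3,0,0.5,0,30],[-0.42,0,0.7,0,30],[-0.54,0,0.88,0,30]],
])

```text
time: 21.95
tcp_pos: [0.4878, 0.3415, 0.1097]
tcp_rot: [-180.0, -0.1, 13.2]
contact_force: [-0.7, -1.4, 3.0]
width: 0.0407
```

```bash
python3 mm.py -2.7 -80 108;python3 - <<'E'
from h import *
im=capture('side');zoom(im,180,80,150,130,5,'s16.png')
E
```

```text
world 0.4874 0.3405
t 21.95 pos [0.4878 0.3415 0.1097] rot [-1.80e+02 -1.00e-01  1.32e+01] w 0.0407 F [-0.7 -1.4  3. ] j [ 30.   5. 107.   0.  68. 107.]
units [np.float64(-0.03), np.float64(0.04), np.float64(0.07)] turn -0.01 rows>= 1.0
```

View pics/s16.png

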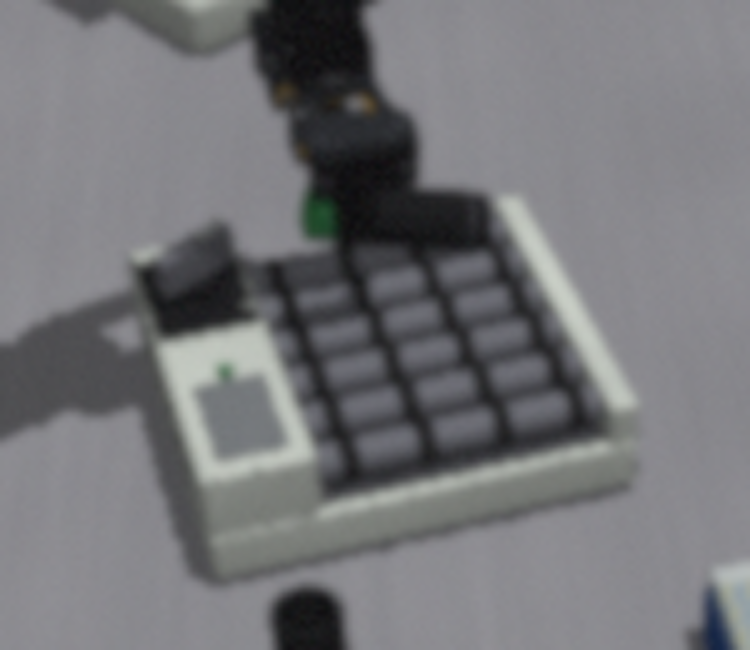

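Rotating nicely. Continue the arc.

Call:
arm_command([
  [[-0.08,0,0.2,0,30],[-0.16,0,0.4,0,30],[-0.24,0,0.6,0,30],[-0.3,0,0.75,0,30],[-0.34,0,0.88,0,30]],
])

```text
time: 22.5
tcp_pos: [0.4797, 0.3392, 0.0868]
tcp_rot: [180.0, -0.0, 13.2]
contact_force: [-1.0, 1.0, 2.1]
width: 0.0404
```

```bash
python3 mm.py 6 -80 84;python3 - <<'E'
from h import *
im=capture('side');zoom(im,180,80,150,130,5,'s17.png')
E
```

```text
world 0.4789 0.3385
t 22.5 pos [0.4797 0.3392 0.0868] rot [180.   -0.   13.2] w 0.0404 F [-1.   1.   2.1] j [ 30.   6. 109.  -0.  65. 107.]
units [np.float64(-0.04), np.float64(0.02), np.float64(0.11)] turn -0.01 rows>= 1.0
```

View pics/s17.png

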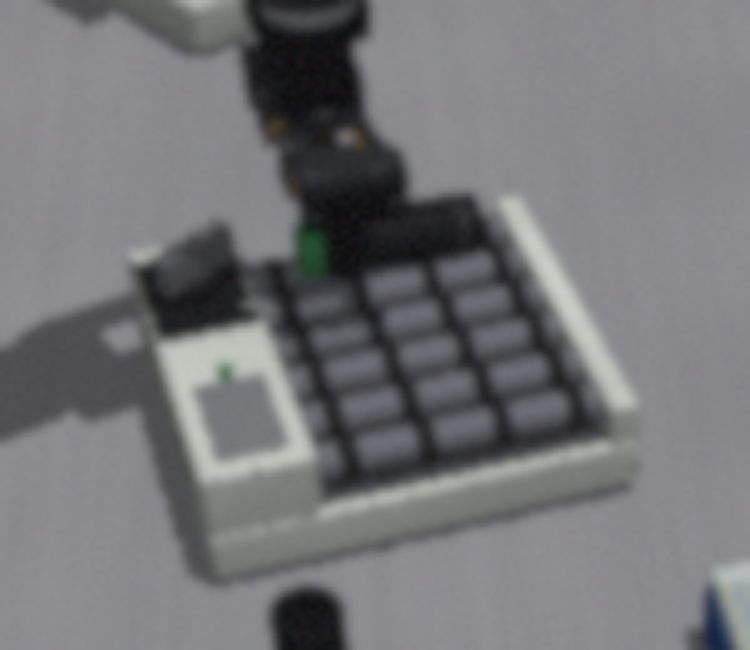

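Call:
arm_command([
  [[-0.03,0,0.05,0,30],[-0.03,0,0.1,0,30],[-0.03,0,0.12,0,30],[-0.03,0,0.12,0,30]],
])

```text
time: 22.95
tcp_pos: [0.479, 0.3392, 0.0847]
tcp_rot: [-180.0, -0.0, 13.1]
contact_force: [-1.0, -0.1, 3.6]
width: 0.0406
```

```bash
python3 mm.py 6 -80 84;python3 - <<'E'
from h import *
im=capture('wrist');cv2.imwrite('pics/w18.png',im)
im=capture('side');cv2.imwrite('pics/s18.png',im);zoom(im,225,90,90,60,8,'s18z.png')
E
```

```text
world 0.4789 0.3385
t 22.95 pos [0.479  0.3392 0.0847] rot [-180.    -0.    13.1] w 0.0406 F [-1.  -0.1  3.6] j [ 30.   6. 109.   0.  65. 107.]
units [np.float64(-0.01), np.float64(0.03), np.float64(0.03)] turn -0.01 rows>= 1.0
```

View pics/w18.png

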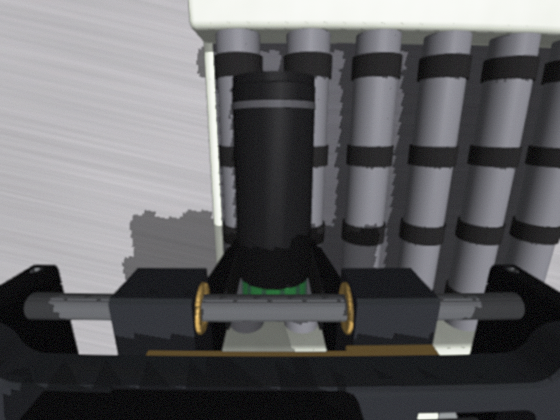

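View pics/s18z.png

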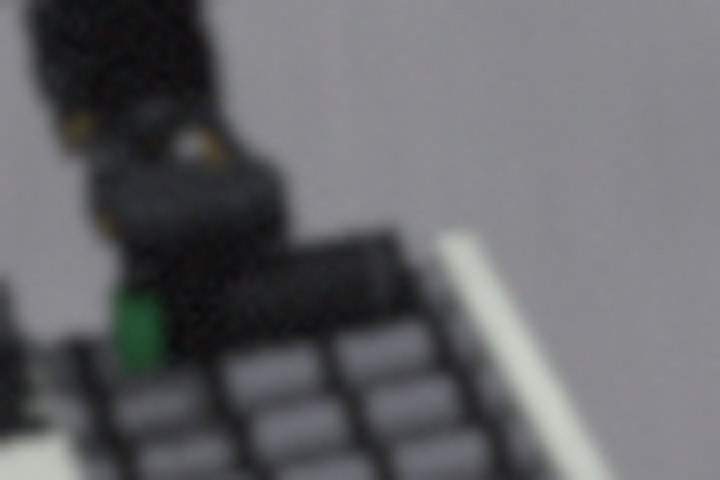

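```bash
cat > ov.py <<'E'
from h import *
import sys
def over(img,cc,x0,y0,w,h,F,out,sl):
    im=np.clip(img.astype('f4')*1.5,0,255).astype('u1')
    z=cv2.resize(im[y0:y0+h,x0:x0+w],None,fx=F,fy=F,interpolation=cv2.INTER_CUBIC)
    c,s=np.cos(np.radians(193.2)),np.sin(np.radians(193.2));a=np.linspace(0,6.29,40)
    for (xf,y) in sl:
        for xx,rr,col in((xf,21,(0,0,255)),(xf+106,21,(0,0,255)),(xf+126,19,(0,255,255))):
            P=np.c_[a*0+xx,y+rr*np.cos(a),93+rr*np.sin(a)]/1000
            W=np.c_[.503+c*P[:,0]-s*P[:,1],.262+s*P[:,0]+c*P[:,1],P[:,2]]
            q=(topix(cc,W)-[x0-.5,y0-.5])*F;cv2.polylines(z,[q.astype(int)],True,col,1)
    cv2.imwrite('pics/'+out,z)
E
python3 - <<'E'
from ov import *
over(cv2.imread('pics/s18.png'),cam('side'),225,90,90,60,8,'s18o.png',[(-91,-80)])
over(cv2.imread('pics/w18.png'),cam('wrist'),150,0,400,300,2,'w18o.png',[(-91,-80)])
E
```

```text
(no output)
```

View pics/s18o.png

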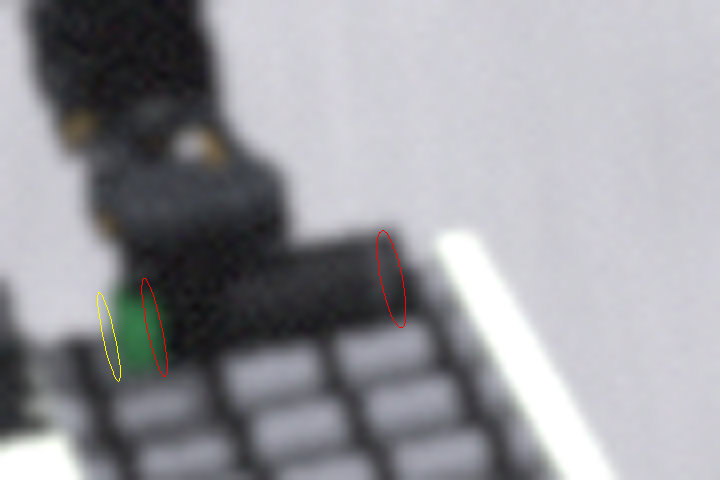

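View pics/w18o.png

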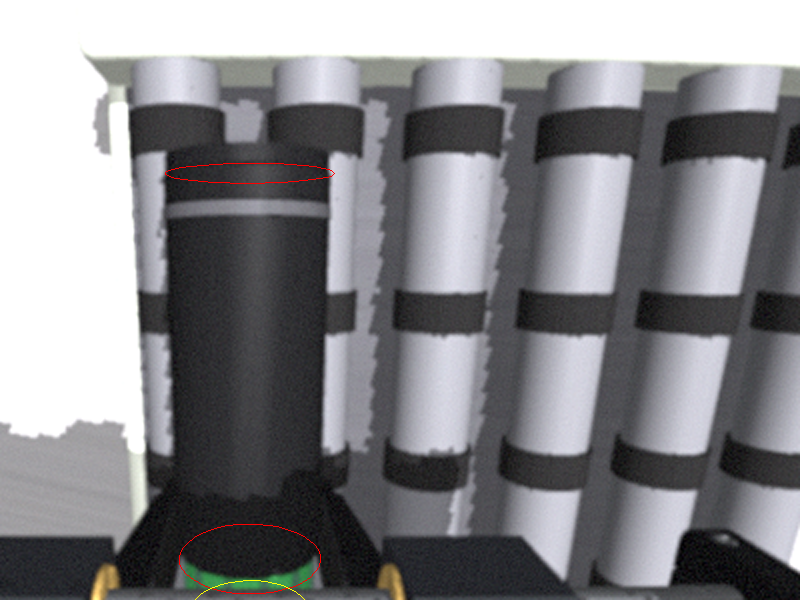

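Call:
arm_command([
  [[0,0,0,0,43],[0,0,0,0,45],[0,0,0,0,50],[0,0,0,0,60],[0,0,0,0,60]],
])

```text
time: 23.55
tcp_pos: [0.4786, 0.3389, 0.084]
tcp_rot: [180.0, 0.0, 13.1]
contact_force: [0.1, 0.4, -0.1]
width: 0.0584
```

Call:
arm_command([
  [[0,0,-0.5,0,60],[0,0,-1.5,0,60],[0,0,-3,0,60],[0,0,-4.5,0,60],[0,0,-6,0,60]],
])

```text
time: 24.05
tcp_pos: [0.4787, 0.3391, 0.2369]
tcp_rot: [-180.0, -0.1, 13.1]
contact_force: [0.5, 0.7, 0.3]
width: 0.0603
```

```bash
python3 mm.py 6 -80 284;python3 - <<'E'
from ov import *
st=r.read_state();im=capture('wrist');cv2.imwrite('pics/w19.png',im);over(im,cam('wrist',st),150,80,280,210,2.8,'w19o.png',[(-91,-80)])
im=capture('side');cv2.imwrite('pics/s19.png',im);over(im,cam('side'),200,80,130,110,6,'s19o.png',[(-91,-80)])
E
```

```text
world 0.4789 0.3385
t 24.05 pos [0.4787 0.3391 0.2369] rot [-1.80e+02 -1.00e-01  1.31e+01] w 0.0603 F [0.5 0.7 0.3] j [ 30.  -2. 101.   0.  80. 107.]
units [np.float64(0.01), np.float64(0.02), np.float64(-1.88)] turn -0.01 rows>= 1.0
```

View pics/w19o.png

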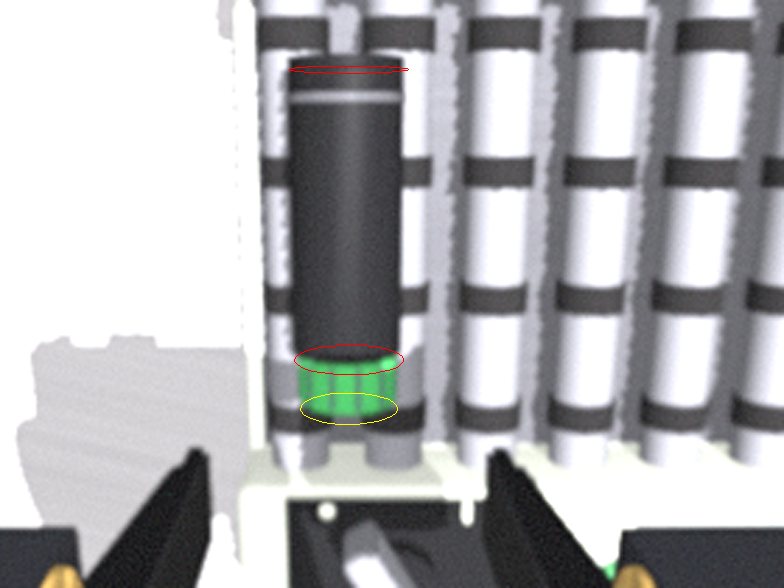

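View pics/s19o.png

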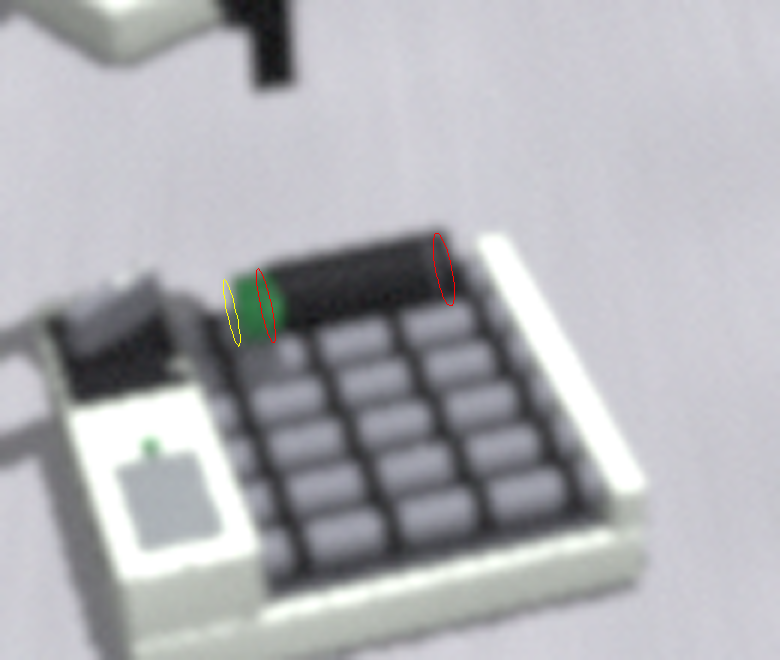

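```bash
python3 mv.py .48 -.385 .28 16.8
```

```text
t 24.15 pos [0.4818 0.3409 0.2433] rot [-179.8   -0.7   13.1] w 0.06 F [-0.2  0.1  0.9] j [ 30.  -2. 101.   0.  80. 107.]
units [np.float64(-6.65), np.float64(28.25), np.float64(-1.67)] turn -0.46 rows>= 15.0
```

Call:
arm_command([
  [[-0.4,1.8,-0.8,0,60],[-0.8,3.6,-1.4,0,60],[-1.3,5.4,-1.4,0,60],[-1.7,7.2,-1.4,0,60],[-2.1,9,-1.4,0,60]],
])

```text
time: 24.65
tcp_pos: [0.4783, 0.1064, 0.2697]
tcp_rot: [180.0, -0.0, 13.2]
contact_force: [1.0, -0.1, -0.3]
width: 0.0602
```

Call:
arm_command([
  [[-0.4,1.8,0,0,60],[-0.8,3.6,0,0,60],[-1.3,5.4,0,0,60],[-1.7,7.2,0,0,60],[-2.1,9,0,0,60]],
])

```text
time: 25.15
tcp_pos: [0.4783, -0.1248, 0.2696]
tcp_rot: [180.0, -0.0, 13.1]
contact_force: [0.7, 0.7, -0.5]
width: 0.0599
```

```bash
python3 mv.py .48 -.385 .28 16.8
```

```text
t 25.15 pos [ 0.4783 -0.1248  0.2696] rot [180.   -0.   13.1] w 0.0599 F [ 0.7  0.7 -0.5] j [-21. -15. 110.   0.  85.  56.]
units [np.float64(-2.3), np.float64(10.15), np.float64(-0.41)] turn -0.46 rows>= 6.0
```

Call:
arm_command([
  [[-0.4,1.8,-0.2,0,60],[-0.8,3.6,-0.4,-0.4,60],[-1.3,5.4,-0.4,-0.45,60],[-1.7,7.2,-0.4,-0.45,60],[-2.1,9,-0.4,-0.45,60]],
])

```text
time: 25.65
tcp_pos: [0.4784, -0.3559, 0.2795]
tcp_rot: [180.0, -0.0, 16.7]
contact_force: [0.5, 0.1, 0.0]
width: 0.0596
```

Call:
arm_command([
  [[0,0.4,0,0,60],[0,0.4,0,0,60],[0,0.4,0,0,60],[0,0.4,0,0,60]],
])

```text
time: 26.05
tcp_pos: [0.482, -0.362, 0.2795]
tcp_rot: [-180.0, -0.0, 16.8]
contact_force: [-0.3, 1.0, -0.1]
width: 0.0599
```

Run:
```python
from caps import *
st=r.read_state();im=capture('wrist');cv2.imwrite('pics/w20.png',im);print(st['tcp_pos'],st['qd'].round(1));caps(im,cam('wrist',st))
```

```text
[ 0.48201817 -0.36204081  0.27953573] [ 0.2 -0.1  0.  -0.2 -0.1 -0.1]
[298.5 127.3] [36, 37, 1064] [ 0.5613 -0.3649  0.128 ]
[296.9 178.1] [35, 35, 970] [ 0.5104 -0.3797  0.128 ]
```

View pics/w20.png

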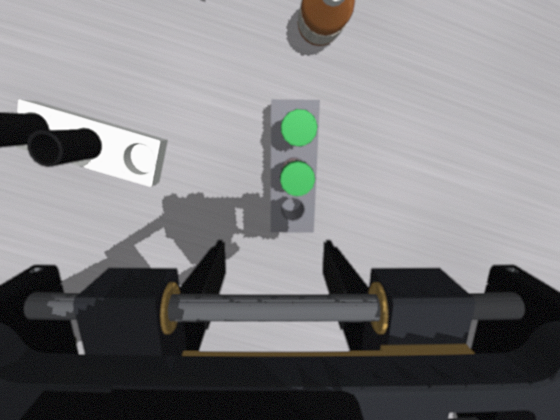

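Rack has not moved. Next tube at (0.5105, -0.380).

```bash
python3 mv.py .5105 -.380 .113 16.8
```

```text
t 26.1 pos [ 0.4821 -0.3621  0.2797] rot [180.   -0.   16.9] w 0.0602 F [ 0.4 -0.2  0.9] j [-42.  -1.  96.   0.  84.  31.]
units [np.float64(0.88), np.float64(1.01), np.float64(6.67)] turn 0.01 rows>= 4.0
```

Call:
arm_command([
  [[0.9,1.0,1,0,60],[0.9,1.0,2.5,0,60],[0.9,1.0,4,0,60],[0.9,1.0,4.7,0,60],[0.9,1.0,4.7,0,60]],
])

```text
time: 26.6
tcp_pos: [0.5092, -0.3788, 0.1585]
tcp_rot: [-179.7, 0.2, 16.8]
contact_force: [-0.6, 0.1, 0.4]
width: 0.0596
```

```bash
python3 mv.py .5105 -.380 .113 16.8;python3 - <<'E'
from caps import *
st=r.read_state();im=capture('wrist');cv2.imwrite('pics/w21.png',im);caps(im,cam('wrist',st))
E
```

```text
t 26.6 pos [ 0.5092 -0.3788  0.1585] rot [-179.7    0.2   16.8] w 0.0596 F [-0.6  0.1  0.4] j [-41.   8.  99.   0.  73.  32.]
units [np.float64(0.04), np.float64(0.07), np.float64(1.82)] turn 0.0 rows>= 1.0
[277.1 161.6] [57, 57, 2513] [ 0.562  -0.3652  0.128 ]
[276.6 235.2] [52, 55, 2250] [ 0.5122 -0.38    0.128 ]
```

Call:
arm_command([
  [[0,0,1,0,60],[0,0,1.85,0,60],[0,0,1.85,0,60],[0,0,1.85,0,60],[0,0,1.85,0,60]],
])

```text
time: 27.15
tcp_pos: [0.5119, -0.3821, 0.1187]
tcp_rot: [179.8, -0.1, 16.7]
contact_force: [0.0, -0.1, -0.2]
width: 0.0598
```

Call:
arm_command([
  [[0,0,0,0,30],[0,0,0,0,30],[0,0,0,0,30],[0,0,0,0,30],[0,0,0,0,30]],
])

```text
time: 27.65
tcp_pos: [0.5107, -0.3812, 0.116]
tcp_rot: [180.0, -0.0, 16.7]
contact_force: [0.2, 0.3, 2.7]
width: 0.0369
```

Call:
arm_command([
  [[0,0,-0.5,0,30],[0,0,-1.5,0,30],[0,0,-3,0,30],[0,0,-4.5,0,30],[0,0,-5.7,0,30]],
])

```text
time: 28.15
tcp_pos: [0.5108, -0.3812, 0.2614]
tcp_rot: [179.9, -0.1, 16.7]
contact_force: [0.4, -0.6, -0.7]
width: 0.0374
```

```bash
python3 mv.py .4595 -.0985 .258 16.8
```

```text
t 28.15 pos [ 0.5108 -0.3812  0.2614] rot [ 1.799e+02 -1.000e-01  1.670e+01] w 0.0374 F [ 0.4 -0.6 -0.7] j [-42.   4.  93.   0.  82.  32.]
units [np.float64(1.29), np.float64(-11.42), np.float64(0.12)] turn -0.01 rows>= 6.0
```

Call:
arm_command([
  [[0.2,-1.9,0,0,30],[0.4,-3.8,0,0,30],[0.6,-5.7,0,0,30],[0.8,-7.6,0,0,30],[1,-9.3,0,0,30]],
])

```text
time: 28.65
tcp_pos: [0.4666, -0.1493, 0.2588]
tcp_rot: [180.0, -0.0, 16.7]
contact_force: [0.3, 0.3, -0.5]
width: 0.0372
```

Call:
arm_command([
  [[0.2,-1.5,0,0,30],[0.3,-2.1,0,0,30],[0.3,-2.1,0,0,30],[0.3,-2.1,0,0,30],[0.3,-2.1,0,0,30]],
])

```text
time: 29.15
tcp_pos: [0.4598, -0.0999, 0.2582]
tcp_rot: [180.0, 0.0, 16.7]
contact_force: [-0.4, 0.1, -0.6]
width: 0.0372
```

```bash
cat > ins.py <<'E'
from h import *
import sys
ex,ey=float(sys.argv[1]),float(sys.argv[2])
st=r.read_state();s=st['tcp_pos'];im0=capture('wrist');cv2.imwrite('pics/%s.png'%sys.argv[3],im0)
cc=cam('wrist',st);im=np.clip(im0.astype('f4')*1.5,0,255).astype('u1')
x0,y0,w,h,F=230,150,90,90,7
z=cv2.resize(im[y0:y0+h,x0:x0+w],None,fx=F,fy=F,interpolation=cv2.INTER_CUBIC)
a=np.linspace(0,6.29,40)
for c,zz,rr,col in [((ex,ey),.112,.0198,(0,0,255)),((s[0],s[1]),s[2]-.108,.0125,(255,0,0)),((s[0],s[1]),.112,.0198,(0,255,0))]:
    p=(topix(cc,np.c_[c[0]+rr*np.cos(a),c[1]+rr*np.sin(a),a*0+zz])-[x0-.5,y0-.5])*F
    cv2.polylines(z,[p.astype(int)],True,col,1)
cv2.imwrite('pics/%so.png'%sys.argv[3],z)
E
python3 mv.py .460 -.0985 .258 16.8; python3 ins.py .460 -.0985 w22
```

```text
t 29.15 pos [ 0.4598 -0.0999  0.2582] rot [180.    0.   16.7] w 0.0372 F [-0.4  0.1 -0.6] j [-19. -18. 114.  -0.  84.  55.]
units [np.float64(0.02), np.float64(-0.05), np.float64(0.01)] turn -0.02 rows>= 1.0
```

View pics/w22o.png

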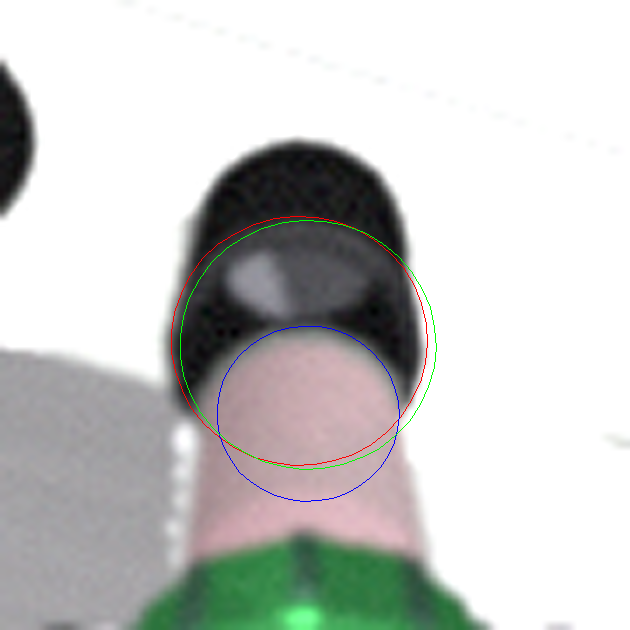

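Call:
arm_command([
  [[0,-0.08,0.8,0,30],[0,-0.08,1.4,0,30],[0,-0.08,1.8,0,30],[0,-0.08,2.2,0,30],[0,-0.08,2.5,0,30]],
])

```text
time: 29.7
tcp_pos: [0.4589, -0.0971, 0.1947]
tcp_rot: [-180.0, 0.0, 16.7]
contact_force: [0.1, -0.6, 0.2]
width: 0.0373
```

Call:
arm_command([
  [[0,0,0.6,0,30],[0,0,1.2,0,30],[0,0,1.8,0,30],[0,0,2.3,0,30],[0,0,2.3,0,30]],
])

```text
time: 30.2
tcp_pos: [0.4576, -0.0965, 0.1354]
tcp_rot: [-179.9, 0.2, 16.8]
contact_force: [0.1, -1.0, -1.0]
width: 0.0372
```

Call:
arm_command([
  [[0,0,0.2,0,30],[0,0,0.4,0,30],[0,0,0.6,0,30],[0,0,0.65,0,30],[0,0,0.65,0,30]],
])

```text
time: 30.7
tcp_pos: [0.4588, -0.0968, 0.1216]
tcp_rot: [-180.0, 0.0, 16.7]
contact_force: [-0.2, 0.7, -0.5]
width: 0.0371
```

Call:
arm_command([
  [[0,0,0.04,0,30],[0,0,0.08,0,30],[0,0,0.08,0,30]],
])

```text
time: 31.0
tcp_pos: [0.4592, -0.097, 0.1201]
tcp_rot: [180.0, -0.0, 16.7]
contact_force: [-0.2, 0.3, -0.7]
width: 0.0375
```

Call:
arm_command([
  [[0,0,0.06,0,30],[0,0,0.12,0,30],[0,0,0.12,0,30],[0,0,0.12,0,30]],
])

```text
time: 31.4
tcp_pos: [0.4607, -0.0974, 0.12]
tcp_rot: [179.9, -0.2, 16.7]
contact_force: [-2.4, 0.5, 11.8]
width: 0.0373
```

Call:
arm_command([
  [[0,0,-0.1,0,60],[0,0,-0.1,0,60],[0,0,-0.1,0,60],[0,0,-0.4,0,60],[0,0,-0.4,0,60]],
])

```text
time: 31.9
tcp_pos: [0.4595, -0.097, 0.1277]
tcp_rot: [180.0, -0.1, 16.7]
contact_force: [-0.1, 0.1, -0.6]
width: 0.0597
```

```bash
python3 mv.py .4595 -.0975 .093 13.2
python3 - <<'E'
from h import *
im=capture('wrist');cv2.imwrite('pics/w23.png',im)
E
```

```text
t 31.9 pos [ 0.4595 -0.097   0.1277] rot [ 1.80e+02 -1.00e-01  1.67e+01] w 0.0597 F [-0.1  0.1 -0.6] j [-18. -12. 122.   0.  70.  55.]
units [np.float64(-0.01), np.float64(0.02), np.float64(1.39)] turn 0.44 rows>= 1.0
```

View pics/w23.png

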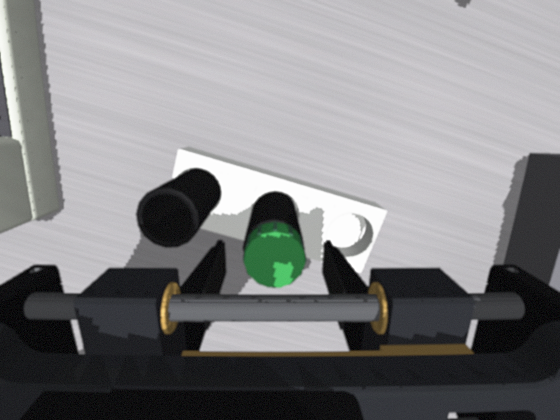

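Call:
arm_command([
  [[0,0,0.6,0.4,60],[0,0,1.35,0.4,60],[0,0,1.35,0.4,60],[0,0,1.35,0.4,60],[0,0,1.35,0.4,60]],
])

```text
time: 32.45
tcp_pos: [0.4596, -0.0971, 0.0941]
tcp_rot: [180.0, -0.1, 13.6]
contact_force: [0.7, 1.1, -0.1]
width: 0.0597
```

Call:
arm_command([
  [[0,0,0,0,30],[0,0,0,0,30],[0,0,0,0,30],[0,0,0,0,30],[0,0,0,0,30]],
])

```text
time: 32.95
tcp_pos: [0.4593, -0.0969, 0.0936]
tcp_rot: [180.0, -0.0, 13.5]
contact_force: [-0.1, 0.9, 2.8]
width: 0.0421
```

Call:
arm_command([
  [[0,0,-0.5,0,30],[0,0,-1.5,0,30],[0,0,-3,0,30],[0,0,-4.5,0,30],[0,0,-6,0,30]],
])

```text
time: 33.45
tcp_pos: [0.4582, -0.0966, 0.2444]
tcp_rot: [-179.9, 0.1, 13.5]
contact_force: [1.1, -0.3, -1.4]
width: 0.0416
```

```bash
python3 mm.py 36 80 243
```

```text
world 0.4862 0.1759
t 33.45 pos [ 0.4582 -0.0966  0.2444] rot [-1.799e+02  1.000e-01  1.350e+01] w 0.0416 F [ 1.1 -0.3 -1.4] j [-18. -18. 115.   0.  83.  58.]
units [np.float64(3.64), np.float64(-10.33), np.float64(0.06)] turn 0.04 rows>= 6.0
```

Call:
arm_command([
  [[0.6,-1.6,0,0,30],[1.2,-3.4,0,0,30],[1.8,-5.2,0,0,30],[2.5,-7,0,0,30],[3.1,-8.7,0,0,30]],
])

```text
time: 33.95
tcp_pos: [0.4827, 0.1347, 0.2433]
tcp_rot: [-180.0, 0.0, 13.6]
contact_force: [0.9, -0.7, -1.9]
width: 0.0419
```

Call:
arm_command([
  [[0.4,-1.2,0,0.04,30],[0.5,-1.65,0,0.04,30],[0.5,-1.65,0.8,0.04,30],[0.5,-1.65,1.6,0.04,30],[0.5,-1.65,2.0,0.04,30]],
])

```text
time: 34.45
tcp_pos: [0.4845, 0.175, 0.191]
tcp_rot: [180.0, 0.2, 13.2]
contact_force: [-0.6, -0.6, -2.7]
width: 0.0419
```

```bash
python3 mm.py 36 80 171
```

```text
world 0.4862 0.1759
t 34.45 pos [0.4845 0.175  0.191 ] rot [180.    0.2  13.2] w 0.0419 F [-0.6 -0.6 -2.7] j [ 14.  -9. 113.  -0.  76.  91.]
units [np.float64(0.08), np.float64(-0.02), np.float64(0.8)] turn 0.0 rows>= 1.0
```

Call:
arm_command([
  [[0,0,0.4,0,30],[0,0,0.75,0,30],[0,0,0.75,0,30],[-0.2,0,0.75,0,30],[-0.4,0,0.75,0,30]],
])

```text
time: 34.95
tcp_pos: [0.4763, 0.1734, 0.1752]
tcp_rot: [-180.0, -0.1, 13.2]
contact_force: [1.4, 0.6, -2.3]
width: 0.0419
```

Call:
arm_command([
  [[-0.2,0,0,0,30],[-0.4,0,0,0,30],[-0.6,0,0,0,30],[-0.8,0,0,0,30],[-0.9,0,0,0,30]],
])

```text
time: 35.45
tcp_pos: [0.4541, 0.1683, 0.1749]
tcp_rot: [-180.0, -0.1, 13.2]
contact_force: [2.8, 0.1, 0.5]
width: 0.042
```

```bash
python3 mm.py 67 80 174
```

```text
world 0.456 0.1688
t 35.45 pos [0.4541 0.1683 0.1749] rot [-1.80e+02 -1.00e-01  1.32e+01] w 0.042 F [2.8 0.1 0.5] j [ 14. -13. 118.   0.  75.  91.]
units [np.float64(0.08), np.float64(-0.0), np.float64(0.03)] turn 0.0 rows>= 1.0
```

Call:
arm_command([
  [[-0.25,0,0.05,0,30],[-0.5,0,0.1,0,30],[-0.75,0,0.15,0,30],[-1,0,0.25,0,30],[-1.2,0,0.4,0,30]],
])

```text
time: 35.95
tcp_pos: [0.4245, 0.1614, 0.1643]
tcp_rot: [-180.0, -0.0, 13.2]
contact_force: [2.3, 0.4, 2.3]
width: 0.042
```

Call:
arm_command([
  [[-0.2,0,0.15,0,30],[-0.4,0,0.3,0,30],[-0.6,0,0.45,0,30],[-0.9,0,0.6,0,30],[-1.2,0,0.8,0,30]],
])

```text
time: 36.45
tcp_pos: [0.3951, 0.1545, 0.1436]
tcp_rot: [-180.0, 0.0, 13.2]
contact_force: [3.4, 1.8, -0.4]
width: 0.0413
```

```bash
python3 mm.py 128 80 143;python3 - <<'E'
from h import *
im=capture('side');zoom(im,180,80,150,130,5,'s23.png')
E
```

```text
world 0.3966 0.1549
t 36.45 pos [0.3951 0.1545 0.1436] rot [-180.     0.    13.2] w 0.0413 F [ 3.4  1.8 -0.4] j [ 14. -20. 126.   0.  74.  91.]
units [np.float64(0.06), np.float64(-0.0), np.float64(0.02)] turn 0.0 rows>= 1.0
```

View pics/s23.png

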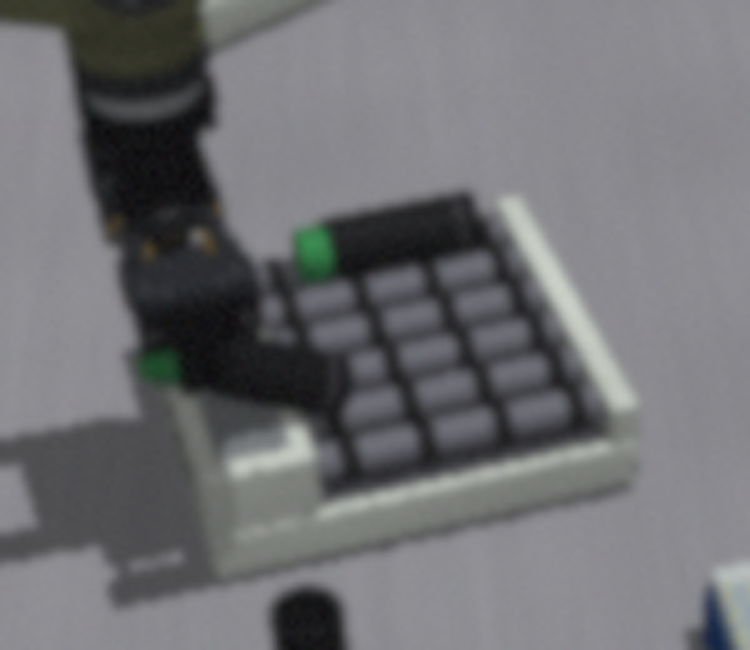

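Call:
arm_command([
  [[0,0,-0.7,0,30],[0,0,-1.6,0,30],[1.4,0,-1.8,0,30],[3,0,-1.8,0,30],[4.6,0,-1.8,0,30]],
])

```text
time: 37.0
tcp_pos: [0.5074, 0.1806, 0.1882]
tcp_rot: [180.0, 0.2, 13.2]
contact_force: [-1.2, -0.1, -0.6]
width: 0.041
```

```bash
python3 mm.py -11 0 180
```

```text
world 0.5137 0.2645
t 37.0 pos [0.5074 0.1806 0.1882] rot [180.    0.2  13.2] w 0.041 F [-1.2 -0.1 -0.6] j [ 14.  -6. 110.  -0.  76.  91.]
units [np.float64(1.02), np.float64(-3.21), np.float64(0.32)] turn 0.0 rows>= 2.0
```

Call:
arm_command([
  [[0.5,-1.2,0,0,30],[1,-2.5,0.1,0,30],[1,-3.2,0.2,0,30],[1,-3.2,0.2,0,30],[1,-3.2,0.2,0,30]],
])

```text
time: 37.5
tcp_pos: [0.5124, 0.2638, 0.1827]
tcp_rot: [179.9, 0.2, 13.3]
contact_force: [-0.4, -0.3, -2.5]
width: 0.0411
```

```bash
python3 mm.py -11 0 129;python3 - <<'E'
from h import *
im=capture('wrist');cv2.imwrite('pics/w24.png',im)
E
```

```text
world 0.5137 0.2645
t 37.5 pos [0.5124 0.2638 0.1827] rot [179.9   0.2  13.3] w 0.0411 F [-0.4 -0.3 -2.5] j [ 22.  -1. 106.  -0.  75.  99.]
units [np.float64(0.07), np.float64(-0.02), np.float64(2.15)] turn 0.01 rows>= 2.0
```

View pics/w24.png

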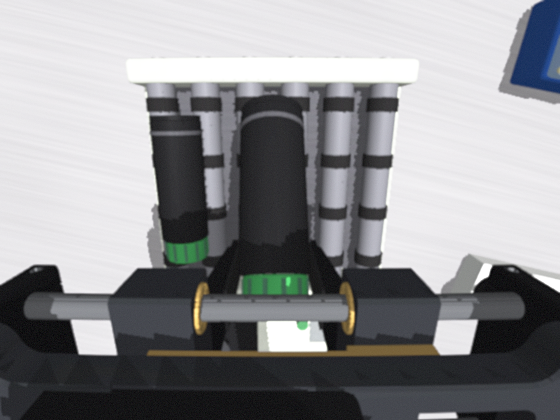

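Call:
arm_command([
  [[0,0,0.5,0,30],[0,0,1,0,30],[0,0,1.5,0,30],[0,0,1.9,0,30],[0,0,2.1,0,30]],
])

```text
time: 38.05
tcp_pos: [0.5128, 0.2638, 0.1296]
tcp_rot: [180.0, 0.2, 13.2]
contact_force: [-1.0, -0.2, -0.7]
width: 0.0409
```

Call:
arm_command([
  [[-0.1,0,0.15,0,30],[-0.2,0,0.3,0,30],[-0.3,0,0.5,0,30],[-0.42,0,0.7,0,30],[-0.54,0,0.88,0,30]],
])

```text
time: 38.55
tcp_pos: [0.5009, 0.2618, 0.1101]
tcp_rot: [-180.0, -0.1, 13.2]
contact_force: [0.7, 1.7, 2.1]
width: 0.0409
```

```bash
python3 mm.py 2.5 0 108;python3 - <<'E'
from h import *
im=capture('side');zoom(im,180,80,150,130,5,'s25.png')
E
```

```text
world 0.5006 0.2614
t 38.55 pos [0.5009 0.2618 0.1101] rot [-1.80e+02 -1.00e-01  1.32e+01] w 0.0409 F [0.7 1.7 2.1] j [ 22.   1. 111.   0.  67.  99.]
units [np.float64(-0.02), np.float64(0.01), np.float64(0.08)] turn 0.0 rows>= 1.0
```

View pics/s25.png

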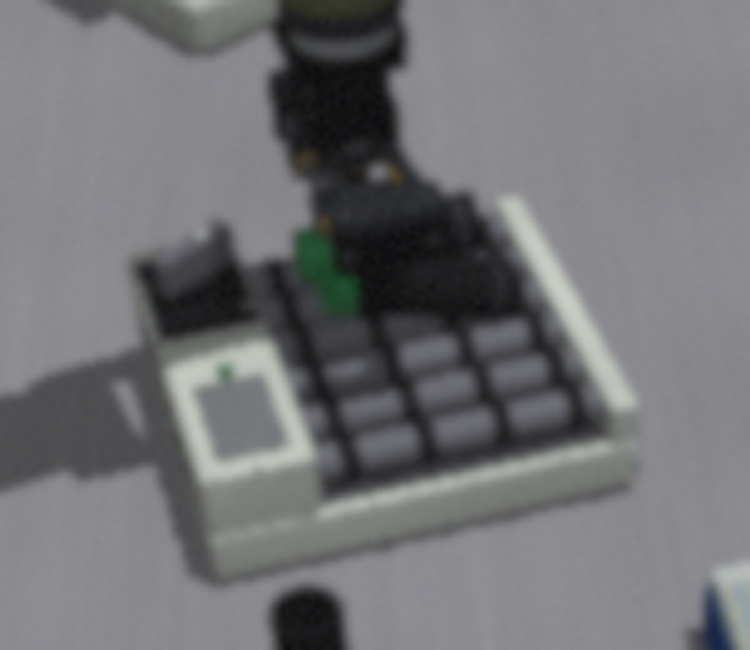

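Call:
arm_command([
  [[-0.08,0,0.2,0,30],[-0.16,0,0.4,0,30],[-0.24,0,0.6,0,30],[-0.3,0,0.75,0,30],[-0.34,0,0.9,0,30]],
])

```text
time: 39.1
tcp_pos: [0.4924, 0.2597, 0.0872]
tcp_rot: [-180.0, -0.0, 13.2]
contact_force: [-2.3, 1.1, 4.1]
width: 0.0408
```

Call:
arm_command([
  [[-0.03,0,0.05,0,30],[-0.03,0,0.1,0,30],[-0.03,0,0.1,0,30],[-0.03,0,0.1,0,30]],
])

```text
time: 39.5
tcp_pos: [0.4918, 0.2595, 0.0853]
tcp_rot: [-180.0, -0.0, 13.2]
contact_force: [-3.1, 1.3, 4.2]
width: 0.0406
```

```bash
python3 mm.py 11 0 84;python3 - <<'E'
from ov import *
im=capture('side');over(im,cam('side'),200,80,130,110,6,'s26o.png',[(-93,0)])
E
```

```text
world 0.4923 0.2595
t 39.5 pos [0.4918 0.2595 0.0853] rot [-180.    -0.    13.2] w 0.0406 F [-3.1  1.3  4.2] j [ 22.   2. 113.   0.  65.  99.]
units [np.float64(0.02), np.float64(0.01), np.float64(0.05)] turn 0.0 rows>= 1.0
```

View pics/s26o.png

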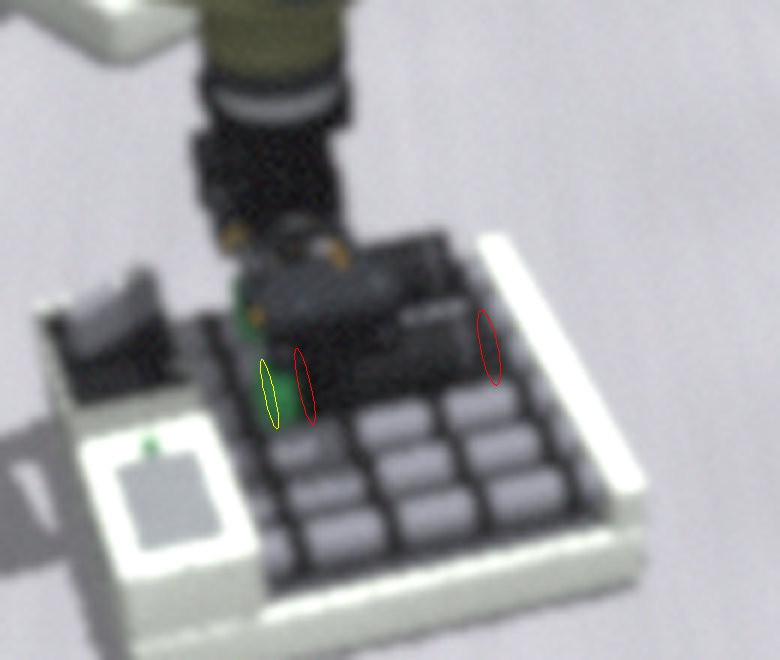

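Call:
arm_command([
  [[0,0,0,0,43],[0,0,0,0,45],[0,0,0,0,50],[0,0,0,0,60],[0,0,0,0,60]],
])

```text
time: 40.05
tcp_pos: [0.4914, 0.259, 0.0844]
tcp_rot: [180.0, 0.0, 13.2]
contact_force: [0.6, -0.4, -0.6]
width: 0.0582
```

Call:
arm_command([
  [[0,0,-0.5,0,60],[0,0,-1.5,0,60],[0,0,-3,0,60],[0,0,-4.5,0,60],[0,0,-6,0,60]],
])

```text
time: 40.55
tcp_pos: [0.4916, 0.2592, 0.2374]
tcp_rot: [-180.0, -0.1, 13.2]
contact_force: [0.6, -0.2, 0.7]
width: 0.0603
```

```bash
python3 mv.py .52 -.375 .28 16.8;python3 - <<'E'
from ov import *
st=r.read_state();im=capture('wrist');cv2.imwrite('pics/w27.png',im);over(im,cam('wrist',st),150,60,280,210,2.8,'w27o.png',[(-91,0)])
E
```

```text
t 40.55 pos [0.4916 0.2592 0.2374] rot [-1.80e+02 -1.00e-01  1.32e+01] w 0.0603 F [ 0.6 -0.2  0.7] j [ 22.  -6. 105.  -0.  80.  99.]
units [np.float64(-4.69), np.float64(24.96), np.float64(-1.71)] turn -0.45 rows>= 13.0
```

View pics/w27o.png

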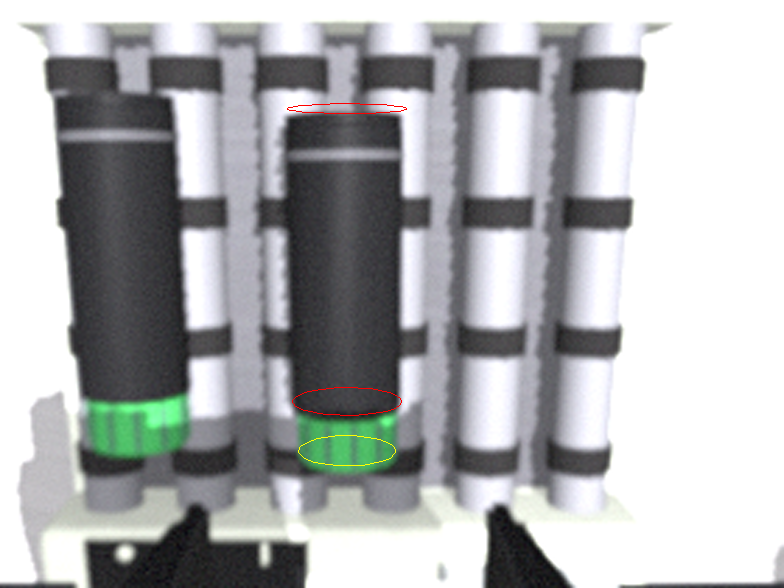

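Call:
arm_command([
  [[-0.4,1.8,-0.8,0,60],[-0.7,3.6,-1.4,0,60],[-1,5.4,-1.5,0,60],[-1.3,7.2,-1.5,0,60],[-1.7,9,-1.5,0,60]],
])

```text
time: 41.1
tcp_pos: [0.5018, 0.0289, 0.2738]
tcp_rot: [180.0, -0.1, 13.2]
contact_force: [1.4, -0.3, -0.1]
width: 0.0599
```

Call:
arm_command([
  [[-0.4,1.8,0,0,60],[-0.7,3.6,0,0,60],[-1,5.4,0,0,60],[-1.3,7.2,0,0,60],[-1.7,9,0,-0.4,60]],
])

```text
time: 41.6
tcp_pos: [0.5118, -0.2002, 0.2734]
tcp_rot: [179.9, -0.1, 16.5]
contact_force: [0.9, 1.2, -1.4]
width: 0.0601
```

```bash
python3 mv.py .52 -.375 .28 16.8
```

```text
t 41.6 pos [ 0.5118 -0.2002  0.2734] rot [ 1.799e+02 -1.000e-01  1.650e+01] w 0.0601 F [ 0.9  1.2 -1.4] j [-27.  -7. 103.   0.  84.  47.]
units [np.float64(-1.67), np.float64(6.8), np.float64(-0.26)] turn -0.04 rows>= 4.0
```

Call:
arm_command([
  [[-0.4,1.8,0,0,60],[-0.9,3.6,-0.2,0,60],[-1.4,5.4,-0.2,0,60],[-1.7,6.4,-0.2,0,60],[-1.7,6.4,-0.2,0,60]],
])

```text
time: 42.1
tcp_pos: [0.5156, -0.3669, 0.2775]
tcp_rot: [180.0, 0.0, 16.2]
contact_force: [-0.3, -0.5, 0.5]
width: 0.0603
```

Call:
arm_command([
  [[0,0,0,0,60],[0,0,0,0,60]],
])

```text
time: 42.3
tcp_pos: [0.5165, -0.3627, 0.2778]
tcp_rot: [180.0, -0.0, 16.5]
contact_force: [0.2, -0.2, 0.1]
width: 0.06
```

Run:
```python
from caps import *
st=r.read_state();im=capture('wrist');cv2.imwrite('pics/w28.png',im);print(st['tcp_pos'],st['qd'].round(1));caps(im,cam('wrist',st))
```

```text
[ 0.51649128 -0.36271131  0.27777374] [ 0.6 -0.4  0.3 -0.1 -0.1 -0. ]
[287.4 158.9] [36, 36, 1011] [ 0.5617 -0.3646  0.128 ]
```

View pics/w28.png

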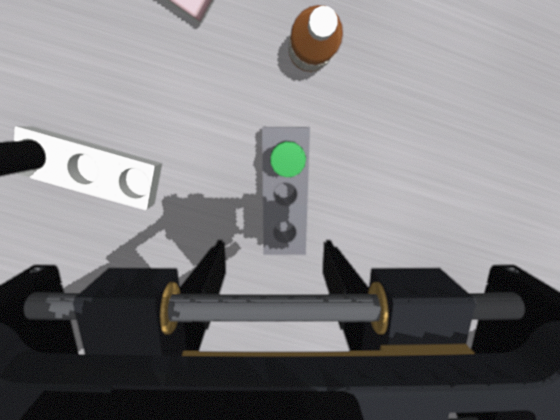

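```bash
python3 mv.py .5617 -.3648 .113 16.8
```

```text
t 42.35 pos [ 0.5166 -0.3625  0.2778] rot [180.   -0.   16.5] w 0.0599 F [-0.7  0.5 -0.4] j [-40.   3.  93.   0.  84.  34.]
units [np.float64(1.7), np.float64(0.6), np.float64(6.59)] turn -0.04 rows>= 4.0
```

Call:
arm_command([
  [[1,0.5,1,0,60],[1.7,0.6,2.5,0,60],[1.7,0.6,4,0,60],[1.7,0.6,4.7,0,60],[1.7,0.6,4.7,0,60]],
])

```text
time: 42.85
tcp_pos: [0.5598, -0.3638, 0.1562]
tcp_rot: [-179.7, 0.2, 16.5]
contact_force: [-0.3, -0.3, 0.0]
width: 0.0599
```

```bash
python3 mv.py .5617 -.3648 .113 16.8;python3 - <<'E'
from caps import *
st=r.read_state();im=capture('wrist');cv2.imwrite('pics/w29.png',im);caps(im,cam('wrist',st))
E
```

```text
t 42.85 pos [ 0.5598 -0.3638  0.1562] rot [-179.7    0.2   16.5] w 0.0599 F [-0.3 -0.3  0. ] j [-38.  12.  95.  -0.  74.  36.]
units [np.float64(0.07), np.float64(0.07), np.float64(1.73)] turn -0.04 rows>= 1.0
[276.5 234.8] [54, 56, 2301] [ 0.5639 -0.3647  0.128 ]
```

Call:
arm_command([
  [[0,0,1,0,60],[0,0,1.75,0,60],[0,0,1.75,0,60],[0,0,1.75,0,60],[0,0,1.75,0,60]],
])

```text
time: 43.4
tcp_pos: [0.5626, -0.3671, 0.1192]
tcp_rot: [179.8, -0.2, 16.4]
contact_force: [0.4, -0.5, 0.6]
width: 0.0597
```

Call:
arm_command([
  [[0,0,0,0,30],[0,0,0,0,30],[0,0,0,0,30],[0,0,0,0,30],[0,0,0,0,30]],
])

```text
time: 43.9
tcp_pos: [0.5615, -0.3661, 0.1165]
tcp_rot: [180.0, -0.0, 16.4]
contact_force: [-0.3, 0.4, 1.0]
width: 0.0371
```

Call:
arm_command([
  [[0,0,-0.5,0,30],[0,0,-1.5,0,30],[0,0,-3,0,30],[0,0,-4.5,0,30],[0,0,-5.7,0,30]],
])

```text
time: 44.4
tcp_pos: [0.5616, -0.3662, 0.262]
tcp_rot: [179.9, -0.1, 16.4]
contact_force: [-0.0, -0.9, -0.3]
width: 0.0372
```

```bash
python3 mv.py .460 -.0245 .258 16.8
```

```text
t 44.4 pos [ 0.5616 -0.3662  0.262 ] rot [ 1.799e+02 -1.000e-01  1.640e+01] w 0.0372 F [-0.  -0.9 -0.3] j [-38.   8.  89.   0.  83.  36.]
units [np.float64(-0.03), np.float64(-14.26), np.float64(0.13)] turn -0.05 rows>= 8.0
```

Home TCP height this time ≈ 0.1205.

Call:
arm_command([
  [[0,-1.6,0,0,30],[0,-3.4,0,0,30],[0,-5.2,0,0,30],[0,-7,0,0,30],[0,-8.8,0,0,30]],
])

```text
time: 44.9
tcp_pos: [0.4983, -0.1534, 0.2592]
tcp_rot: [180.0, -0.0, 16.4]
contact_force: [0.3, 0.6, 0.2]
width: 0.0369
```

Call:
arm_command([
  [[0,-1.8,0,0,30],[0,-3.5,0,0,30],[0,-4.8,0,0,30],[0,-5.3,0,0,30],[0,-5.3,0,0,30]],
])

```text
time: 45.4
tcp_pos: [0.4615, -0.027, 0.2593]
tcp_rot: [180.0, -0.1, 16.6]
contact_force: [-0.0, 0.2, -0.3]
width: 0.0373
```

Call:
arm_command([
  [[0,0,0,0,30],[0,0,0,0,30]],
])

```text
time: 45.6
tcp_pos: [0.462, -0.0291, 0.2587]
tcp_rot: [180.0, 0.0, 16.3]
contact_force: [-0.2, 0.8, -0.5]
width: 0.0373
```

```bash
python3 mv.py .460 -.0245 .258 16.8; python3 ins.py .460 -.0245 w30
```

```text
t 45.6 pos [ 0.462  -0.0291  0.2587] rot [180.    0.   16.3] w 0.0373 F [-0.2  0.8 -0.5] j [-10. -19. 114.  -0.  85.  63.]
units [np.float64(-0.03), np.float64(-0.2), np.float64(0.03)] turn -0.06 rows>= 1.0
```

View pics/w30o.png

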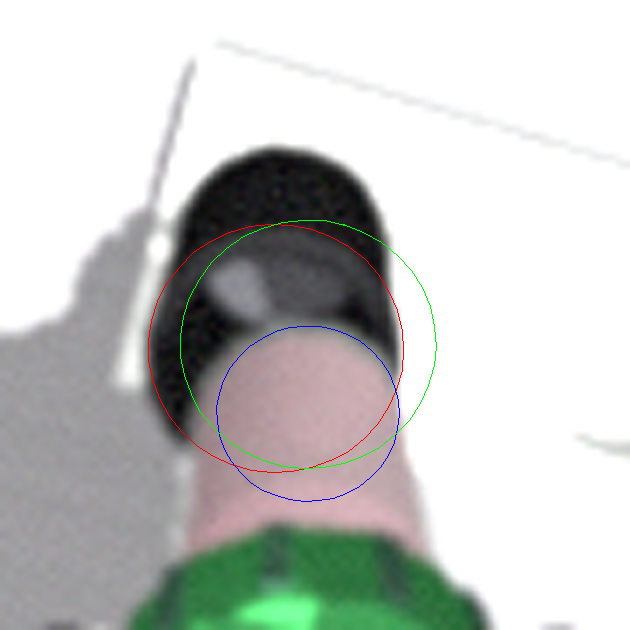

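Call:
arm_command([
  [[-0.03,-0.2,0,0,30],[-0.03,-0.2,0.5,0,30],[-0.03,-0.2,1.2,0,30],[-0.03,-0.2,1.5,0,30],[-0.03,-0.2,1.5,0,30]],
])

```text
time: 46.15
tcp_pos: [0.4584, -0.0233, 0.2188]
tcp_rot: [-179.9, 0.2, 16.4]
contact_force: [0.6, 0.6, -1.8]
width: 0.0371
```

```bash
python3 mv.py .460 -.0245 .198 16.8
```

```text
t 46.15 pos [ 0.4584 -0.0233  0.2188] rot [-179.9    0.2   16.4] w 0.0371 F [ 0.6  0.6 -1.8] j [-10. -18. 118.  -0.  81.  64.]
units [np.float64(0.05), np.float64(0.07), np.float64(0.83)] turn -0.05 rows>= 1.0
```

Call:
arm_command([
  [[0,0.04,0.3,0,30],[0,0.04,0.6,0,30],[0,0.04,0.9,0,30],[0,0.04,1.3,0,30],[0,0.04,1.7,0,30]],
])

```text
time: 46.65
tcp_pos: [0.4598, -0.0243, 0.1778]
tcp_rot: [180.0, -0.0, 16.4]
contact_force: [-0.1, 0.8, -1.3]
width: 0.0371
```

Call:
arm_command([
  [[0,0,0.6,0,30],[0,0,1.2,0,30],[0,0,1.6,0,30],[0,0,1.7,0,30],[0,0,1.7,0,30]],
])

```text
time: 47.15
tcp_pos: [0.4595, -0.0243, 0.1354]
tcp_rot: [-180.0, 0.1, 16.4]
contact_force: [0.2, -0.2, -0.4]
width: 0.0373
```

Call:
arm_command([
  [[0,0,0.2,0,30],[0,0,0.4,0,30],[0,0,0.55,0,30],[0,0,0.65,0,30],[0,0,0.65,0,30]],
])

```text
time: 47.65
tcp_pos: [0.4604, -0.0245, 0.1205]
tcp_rot: [180.0, -0.1, 16.4]
contact_force: [-1.4, -0.2, 2.1]
width: 0.0373
```

Call:
arm_command([
  [[0,0,0.04,0,30],[0,0,0.08,0,30],[0,0,0.08,0,30],[0,0,0.08,0,30]],
])

```text
time: 48.05
tcp_pos: [0.4615, -0.0246, 0.1205]
tcp_rot: [179.9, -0.2, 16.4]
contact_force: [-2.2, 1.1, 10.0]
width: 0.0374
```

Seated at 0.1205 with 10 N. Release and take the sleeve.

Call:
arm_command([
  [[0,0,-0.1,0,60],[0,0,-0.1,0,60],[0,0,-0.1,0,60],[0,0,-0.4,0,60],[0,0,-0.4,0,60]],
])

```text
time: 48.55
tcp_pos: [0.4603, -0.0244, 0.1287]
tcp_rot: [180.0, -0.1, 16.4]
contact_force: [-0.0, -0.6, 0.9]
width: 0.0596
```

```bash
python3 mv.py .460 -.0245 .0935 13.2
python3 - <<'E'
from h import *
im=capture('wrist');cv2.imwrite('pics/w31.png',im)
E
```

```text
t 48.55 pos [ 0.4603 -0.0244  0.1287] rot [ 1.80e+02 -1.00e-01  1.64e+01] w 0.0596 F [-0.  -0.6  0.9] j [-10. -14. 123.   0.  71.  64.]
units [np.float64(-0.02), np.float64(-0.0), np.float64(1.41)] turn 0.4 rows>= 1.0
```

View pics/w31.png

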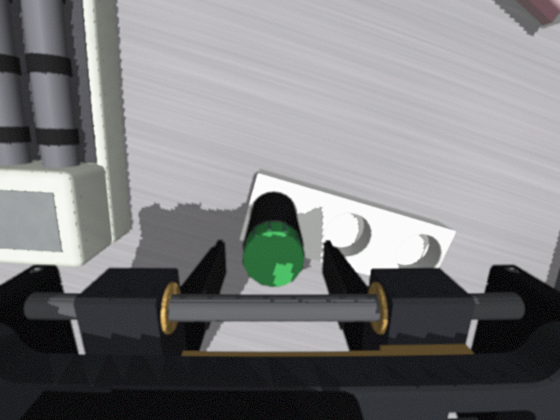

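Call:
arm_command([
  [[0,0,0.6,0.4,60],[0,0,1.38,0.4,60],[0,0,1.38,0.4,60],[0,0,1.38,0.4,60],[0,0,1.38,0.4,60]],
])

```text
time: 49.1
tcp_pos: [0.4605, -0.0245, 0.0944]
tcp_rot: [180.0, -0.1, 13.2]
contact_force: [0.7, -0.9, -0.1]
width: 0.0599
```

Call:
arm_command([
  [[0,0,0,0,30],[0,0,0,0,30],[0,0,0,0,30],[0,0,0,0,30],[0,0,0,0,30]],
])

```text
time: 49.6
tcp_pos: [0.4602, -0.0243, 0.0938]
tcp_rot: [180.0, -0.0, 13.2]
contact_force: [0.2, 1.1, 1.7]
width: 0.041
```

Call:
arm_command([
  [[0,0,-0.5,0,30],[0,0,-1.5,0,30],[0,0,-3,0,30],[0,0,-4.5,0,30],[0,0,-6,0,30]],
])

```text
time: 50.1
tcp_pos: [0.4591, -0.0242, 0.2447]
tcp_rot: [-180.0, 0.1, 13.2]
contact_force: [0.6, 0.9, -2.3]
width: 0.0408
```

```bash
python3 mm.py 36 80 243
```

```text
world 0.4862 0.1759
t 50.1 pos [ 0.4591 -0.0242  0.2447] rot [-1.80e+02  1.00e-01  1.32e+01] w 0.0408 F [ 0.6  0.9 -2.3] j [-10. -19. 116.  -0.  83.  67.]
units [np.float64(2.89), np.float64(-7.55), np.float64(0.07)] turn 0.0 rows>= 5.0
```

Call:
arm_command([
  [[0.6,-1.6,0,0,30],[1.2,-3.2,0,0,30],[1.9,-4.9,0,0,30],[2.5,-6.5,0,0,30],[2.9,-7.5,0,0,30]],
])

```text
time: 50.6
tcp_pos: [0.4869, 0.1773, 0.2434]
tcp_rot: [-180.0, 0.0, 13.3]
contact_force: [0.0, -0.9, -3.5]
width: 0.0407
```

Call:
arm_command([
  [[0,0,0,0,30],[0,0,0.5,0,30],[0,0,1.2,0,30],[0,0,1.8,0,30],[0,0,2.0,0,30]],
])

```text
time: 51.1
tcp_pos: [0.4859, 0.1734, 0.1902]
tcp_rot: [180.0, 0.3, 13.1]
contact_force: [0.2, 0.1, -2.5]
width: 0.0409
```

```bash
python3 mm.py 36 80 172
```

```text
world 0.4862 0.1759
t 51.1 pos [0.4859 0.1734 0.1902] rot [180.    0.3  13.1] w 0.0409 F [ 0.2  0.1 -2.5] j [ 14.  -9. 113.  -0.  76.  91.]
units [np.float64(0.04), np.float64(-0.09), np.float64(0.73)] turn -0.01 rows>= 1.0
```

Call:
arm_command([
  [[0,-0.09,0.4,0,30],[0,-0.09,0.72,0,30],[0,-0.09,0.72,0,30],[-0.2,-0.09,0.72,0,30],[-0.4,-0.09,0.72,0,30]],
])

```text
time: 51.6
tcp_pos: [0.4773, 0.1747, 0.176]
tcp_rot: [-180.0, -0.1, 13.2]
contact_force: [0.9, 0.6, -1.5]
width: 0.0408
```

Call:
arm_command([
  [[-0.2,0,0,0,30],[-0.4,0,0,0,30],[-0.6,0,0,0,30],[-0.8,0,0,0,30],[-0.9,0,0,0,30]],
])

```text
time: 52.1
tcp_pos: [0.4555, 0.1695, 0.1761]
tcp_rot: [180.0, -0.1, 13.2]
contact_force: [3.9, 1.3, 1.6]
width: 0.0406
```

```bash
python3 mm.py 67 80 174
```

```text
world 0.456 0.1688
t 52.1 pos [0.4555 0.1695 0.1761] rot [ 1.80e+02 -1.00e-01  1.32e+01] w 0.0406 F [3.9 1.3 1.6] j [ 14. -13. 117.  -0.  75.  91.]
units [np.float64(0.01), np.float64(0.03), np.float64(0.08)] turn 0.0 rows>= 1.0
```

Call:
arm_command([
  [[-0.25,0,0.1,0,30],[-0.5,0,0.15,0,30],[-0.75,0,0.2,0,30],[-1,0,0.3,0,30],[-1.2,0,0.45,0,30]],
])

```text
time: 52.6
tcp_pos: [0.4256, 0.1626, 0.1641]
tcp_rot: [-180.0, -0.0, 13.2]
contact_force: [3.2, -0.1, 2.4]
width: 0.0404
```

Call:
arm_command([
  [[-0.2,0,0.15,0,30],[-0.4,0,0.3,0,30],[-0.6,0,0.45,0,30],[-0.9,0,0.6,0,30],[-1.2,0,0.8,0,30]],
])

```text
time: 53.1
tcp_pos: [0.3963, 0.1556, 0.1432]
tcp_rot: [180.0, 0.0, 13.2]
contact_force: [3.6, 0.7, -0.8]
width: 0.0409
```

```bash
python3 mm.py 128 80 143;python3 - <<'E'
from h import *
im=capture('side');zoom(im,180,80,150,130,5,'s33.png')
E
```

```text
world 0.3966 0.1549
t 53.1 pos [0.3963 0.1556 0.1432] rot [180.    0.   13.2] w 0.0409 F [ 3.6  0.7 -0.8] j [ 14. -20. 126.  -0.  74.  91.]
units [np.float64(0.01), np.float64(0.03), np.float64(0.01)] turn 0.0 rows>= 1.0
```

View pics/s33.png

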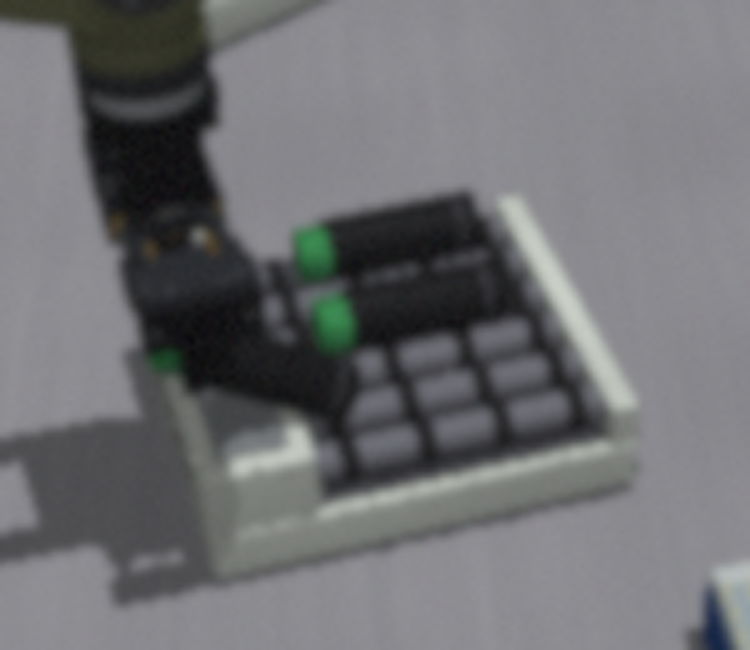

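Call:
arm_command([
  [[0,0,-0.7,0,30],[0,0,-1.6,0,30],[1.4,0,-1.8,0,30],[3,0,-1.8,0,30],[4.6,0,-1.8,0,30]],
])

```text
time: 53.65
tcp_pos: [0.5079, 0.1819, 0.1875]
tcp_rot: [180.0, 0.3, 13.2]
contact_force: [-0.1, -0.9, -1.2]
width: 0.0408
```

Call:
arm_command([
  [[0.5,0,0.1,0,30],[1,0,0.2,0,30],[1,0,0.2,0,30],[1,0,0.2,0,30]],
])

```text
time: 54.05
tcp_pos: [0.5313, 0.1874, 0.1822]
tcp_rot: [180.0, 0.3, 13.2]
contact_force: [-0.3, -0.9, -2.1]
width: 0.041
```

```bash
python3 mm.py -12 80 129;python3 - <<'E'
from h import *
im=capture('wrist');cv2.imwrite('pics/w34.png',im)
im=capture('side');zoom(im,180,80,150,130,5,'s34.png')
E
```

```text
world 0.533 0.1869
t 54.05 pos [0.5313 0.1874 0.1822] rot [180.    0.3  13.2] w 0.041 F [-0.3 -0.9 -2.1] j [ 14.  -2. 107.   0.  75.  91.]
units [np.float64(0.07), np.float64(0.04), np.float64(2.13)] turn 0.0 rows>= 2.0
```

View pics/w34.png

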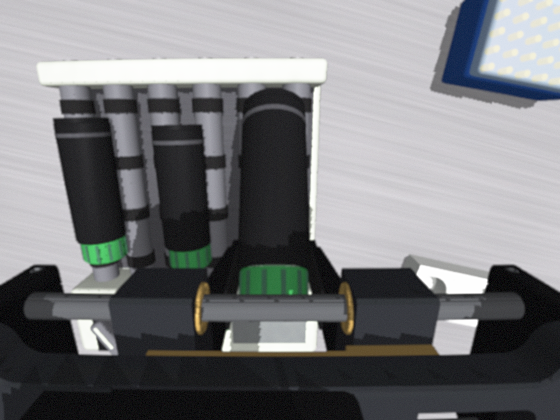

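View pics/s34.png

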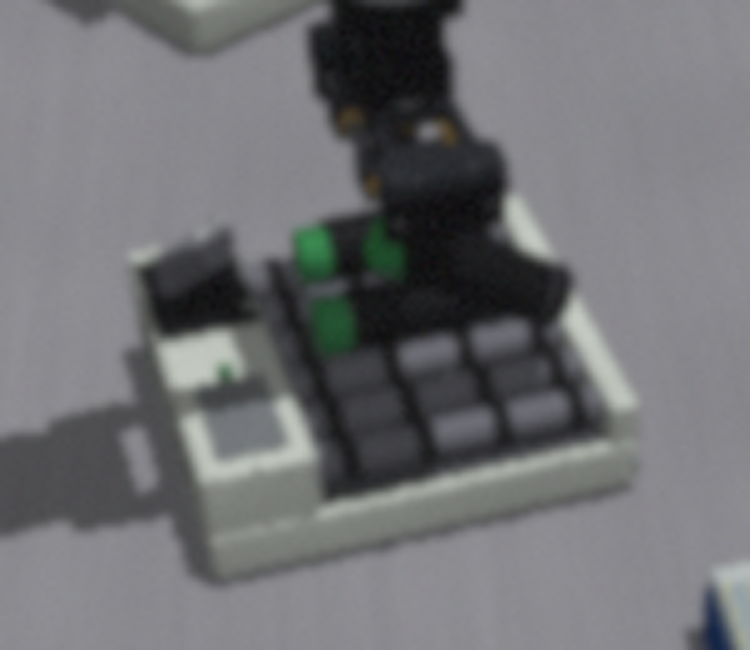

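Call:
arm_command([
  [[0,0.03,0.5,0,30],[0,0.03,1,0,30],[0,0.03,1.5,0,30],[0,0.03,1.8,0,30],[0,0.03,1.9,0,30]],
])

```text
time: 54.65
tcp_pos: [0.5322, 0.1868, 0.1345]
tcp_rot: [180.0, 0.2, 13.2]
contact_force: [-0.5, 0.2, -1.6]
width: 0.0407
```

Call:
arm_command([
  [[-0.05,0,0.1,0,30],[-0.1,0,0.2,0,30],[-0.15,0,0.3,0,30]],
])

```text
time: 54.95
tcp_pos: [0.5303, 0.1864, 0.1299]
tcp_rot: [-180.0, -0.1, 13.2]
contact_force: [-1.1, -0.2, 0.8]
width: 0.0408
```

```bash
python3 mm.py -10 80 127;python3 - <<'E'
from h import *
im=capture('side');zoom(im,180,80,150,130,5,'s35.png')
E
```

```text
world 0.531 0.1864
t 54.95 pos [0.5303 0.1864 0.1299] rot [-1.80e+02 -1.00e-01  1.32e+01] w 0.0408 F [-1.1 -0.2  0.8] j [ 14.  -0. 111.   0.  69.  91.]
units [np.float64(0.03), np.float64(0.01), np.float64(0.12)] turn 0.0 rows>= 1.0
```

View pics/s35.png

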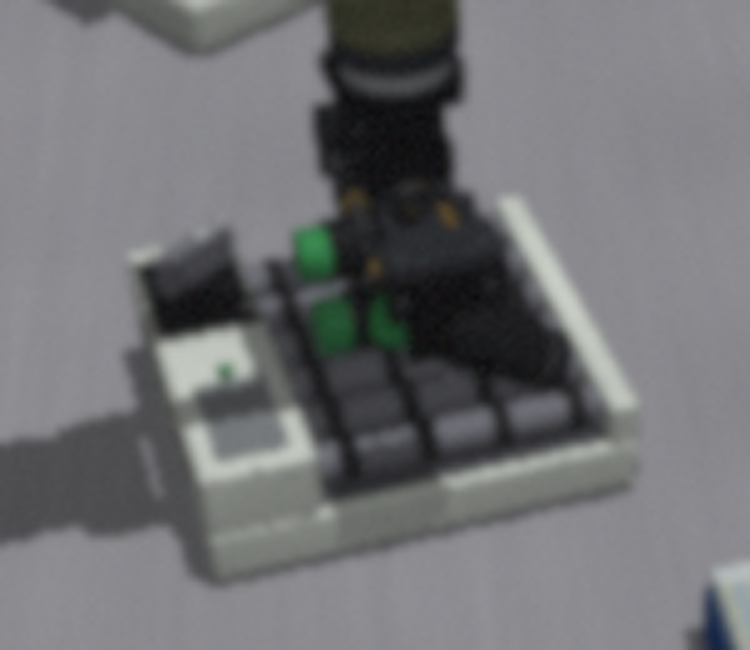

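Call:
arm_command([
  [[-0.1,0,0.15,0,30],[-0.2,0,0.35,0,30],[-0.3,0,0.55,0,30],[-0.4,0,0.75,0,30],[-0.48,0,0.92,0,30]],
])

```text
time: 55.5
tcp_pos: [0.5172, 0.1835, 0.1061]
tcp_rot: [-180.0, 0.1, 13.2]
contact_force: [-1.9, 0.6, 3.4]
width: 0.0405
```

Call:
arm_command([
  [[-0.07,0,0.2,0,30],[-0.14,0,0.4,0,30],[-0.2,0,0.6,0,30],[-0.25,0,0.75,0,30],[-0.28,0,0.85,0,30]],
])

```text
time: 56.0
tcp_pos: [0.5115, 0.182, 0.0845]
tcp_rot: [-180.0, -0.0, 13.2]
contact_force: [-1.9, 1.2, 2.9]
width: 0.0406
```

```bash
python3 mm.py 8 80 84;python3 - <<'E'
from ov import *
im=capture('side');over(im,cam('side'),200,80,130,110,6,'s36o.png',[(-91,80)])
E
```

```text
world 0.5135 0.1823
t 56.0 pos [0.5115 0.182  0.0845] rot [-180.    -0.    13.2] w 0.0406 F [-1.9  1.2  2.9] j [ 14.   0. 115.   0.  65.  91.]
units [np.float64(0.08), np.float64(0.01), np.float64(0.02)] turn 0.0 rows>= 1.0
```

View pics/s36o.png

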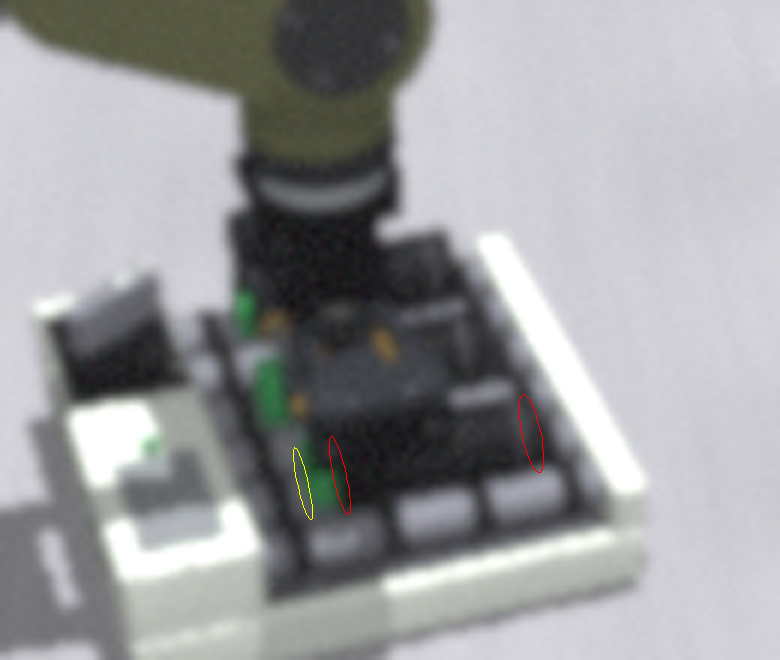

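Call:
arm_command([
  [[0,0,0.03,0,30],[0,0,0.03,0,43],[0,0,0.03,0,45],[0,0,0.03,0,52],[0,0,0.03,0,60]],
])

```text
time: 56.55
tcp_pos: [0.5113, 0.1818, 0.084]
tcp_rot: [180.0, -0.0, 13.2]
contact_force: [-0.4, 0.5, 0.0]
width: 0.0553
```

Call:
arm_command([
  [[0,0,0,0,60],[0,0,-1,0,60],[0,0,-2.5,0,60],[0,0,-4.3,0,60],[0,0,-6,0,60]],
])

```text
time: 57.05
tcp_pos: [0.511, 0.1818, 0.2356]
tcp_rot: [180.0, 0.0, 13.2]
contact_force: [1.5, 1.0, 0.9]
width: 0.0602
```

```bash
python3 mm.py 105 -60 300;python3 - <<'E'
from ov import *
st=r.read_state();im=capture('wrist');cv2.imwrite('pics/w37.png',im);over(im,cam('wrist',st),20,40,400,240,1.95,'w37o.png',[(-91,80)])
im=capture('side');over(im,cam('side'),200,80,130,110,6,'s37o.png',[(-91,80),(-87,0),(-96,-80)])
E
```

```text
world 0.3871 0.2964
t 57.05 pos [0.511  0.1818 0.2356] rot [180.    0.   13.2] w 0.0602 F [1.5 1.  0.9] j [ 14.  -7. 107.  -0.  80.  91.]
units [np.float64(-3.78), np.float64(-5.6), np.float64(-2.58)] turn 0.0 rows>= 4.0
```

View pics/w37o.png

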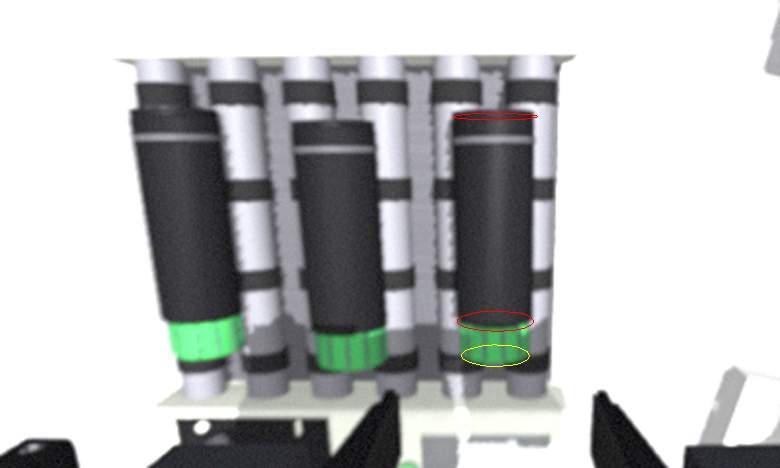

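View pics/s37o.png

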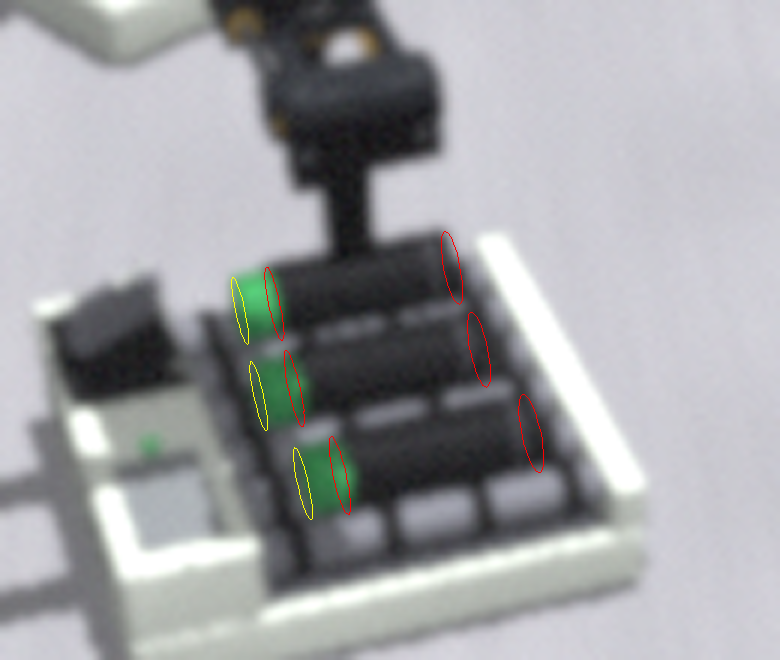

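```bash
python3 mv.py .387 .297 .30 42.6
```

```text
t 57.15 pos [0.515  0.1828 0.2425] rot [-180.    -0.8   13.2] w 0.0601 F [-0.5 -0.2  0.7] j [ 14.  -8. 106.  -0.  80.  91.]
units [np.float64(-3.91), np.float64(-5.62), np.float64(-2.35)] turn -3.67 rows>= 4.0
```

Call:
arm_command([
  [[-0.5,-0.7,-1,-0.9,60],[-1.4,-2,-2,-1.8,60],[-2.4,-3.4,-2.2,-2.7,60],[-3.2,-4.8,-2.2,-3.6,60],[-3.9,-5.6,-2.2,-3.7,60]],
])

```text
time: 57.65
tcp_pos: [0.3827, 0.2973, 0.289]
tcp_rot: [-180.0, -0.0, 43.0]
contact_force: [0.7, 0.7, 0.1]
width: 0.06
```

Call:
arm_command([
  [[0,0,0,0,50],[0,0,0,0,50],[0,0,0,0,50]],
])

```text
time: 57.95
tcp_pos: [0.3848, 0.2954, 0.2886]
tcp_rot: [180.0, 0.0, 42.8]
contact_force: [0.2, -0.2, -0.1]
width: 0.0502
```

```bash
python3 mv.py .387 .297 .111 42.6;python3 - <<'E'
from h import *
im=capture('wrist');cv2.imwrite('pics/w38.png',im)
E
```

```text
t 57.95 pos [0.3848 0.2954 0.2886] rot [180.    0.   42.8] w 0.0502 F [ 0.2 -0.2 -0.1] j [ 31. -16. 110.  -0.  87.  78.]
units [np.float64(0.11), np.float64(0.01), np.float64(7.1)] turn 0.02 rows>= 4.0
```

View pics/w38.png

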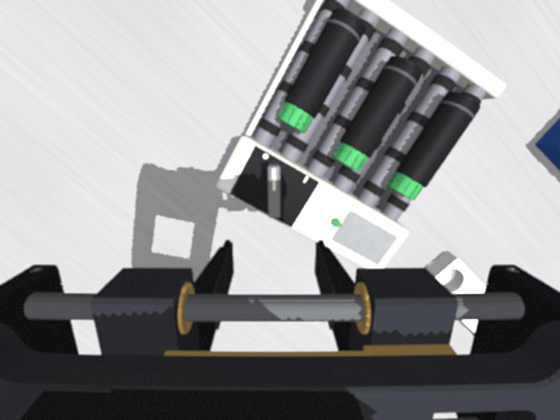

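Call:
arm_command([
  [[0.1,0,1.5,0,50],[0.1,0,3,0,50],[0.1,0,4.5,0,50],[0.1,0,5.2,0,50],[0.1,0,5.2,0,50]],
])

```text
time: 58.5
tcp_pos: [0.3847, 0.2956, 0.1551]
tcp_rot: [-179.9, 0.4, 42.7]
contact_force: [0.2, -0.7, 0.1]
width: 0.0501
```

```bash
python3 mv.py .387 .297 .111 42.6
```

```text
t 58.5 pos [0.3847 0.2956 0.1551] rot [-179.9    0.4   42.7] w 0.0501 F [ 0.2 -0.7  0.1] j [ 31. -11. 118.  -0.  73.  78.]
units [np.float64(0.12), np.float64(0.02), np.float64(1.76)] turn 0.02 rows>= 1.0
```

Call:
arm_command([
  [[0.04,0,0.9,0,50],[0.04,0,1.75,0,50],[0.04,0,1.75,0,50],[0.04,0,1.75,0,50],[0.04,0,1.75,0,50]],
])

```text
time: 59.0
tcp_pos: [0.3882, 0.2988, 0.1175]
tcp_rot: [180.0, -0.2, 42.8]
contact_force: [0.0, 0.2, 0.5]
width: 0.0502
```

Call:
arm_command([
  [[0,0,0,0,10],[0,0,0,0,10],[0,0,0,0,10],[0,0,0,0,10],[0,0,0,0,10]],
])

```text
time: 59.5
tcp_pos: [0.3868, 0.2983, 0.1154]
tcp_rot: [180.0, -0.0, 42.8]
contact_force: [0.4, 0.6, 0.0]
width: 0.0155
```

```bash
python3 mv.py .387 .297 .111 42.6
```

```text
t 59.5 pos [0.3868 0.2983 0.1154] rot [180.   -0.   42.8] w 0.0155 F [0.4 0.6 0. ] j [ 31.  -9. 120.  -0.  69.  79.]
units [np.float64(-0.03), np.float64(0.04), np.float64(0.18)] turn 0.03 rows>= 1.0
```

Gripping. Turn clockwise 60°.

Call:
arm_command([
  [[-0.03,0,0,1,10],[-0.03,0,0,2,10],[-0.03,0,0,3,10],[-0.03,0,0,4,10],[-0.03,0,0,5,10]],
])

```text
time: 60.0
tcp_pos: [0.3874, 0.2975, 0.1154]
tcp_rot: [180.0, -0.2, 2.5]
contact_force: [4.3, -1.9, -1.4]
width: 0.0135
```

Call:
arm_command([
  [[0,0,0,1,10],[0,0,0,2,10],[0,0,0,2.5,10],[0,0,0,2.5,10],[0,0,0,2.5,10]],
])

```text
time: 60.5
tcp_pos: [0.3873, 0.2973, 0.1154]
tcp_rot: [180.0, -0.2, -17.1]
contact_force: [5.2, -3.0, -1.9]
width: 0.0135
```

Call:
arm_command([
  [[0,0,0,0,50],[0,0,0,0,50],[0,0,0,0,50],[0,0,-1.5,0,50],[0,0,-3,0,50]],
])

```text
time: 61.0
tcp_pos: [0.3849, 0.2973, 0.1896]
tcp_rot: [179.8, 0.2, -17.1]
contact_force: [0.4, 0.6, 1.0]
width: 0.0473
```

Call:
arm_command([
  [[0,0,-1.5,0,60],[0,0,-3,0,60],[0,0,-4.5,0,60],[0,0,-5,0,60],[0,0,-5,0,60]],
])

```text
time: 61.5
tcp_pos: [0.387, 0.2984, 0.3176]
tcp_rot: [-179.8, -0.2, -17.1]
contact_force: [-0.3, 0.4, -1.0]
width: 0.0602
```

Run:
```python
from h import *
st=r.read_state();im=capture('wrist');cv2.imwrite('pics/w39.png',im);print(st['tcp_pos'],st['tcp_rot'])
```

```text
[0.38697513 0.29837153 0.31763051] [-1.79805721e+02 -1.54556433e-01 -1.71467058e+01]
```

View pics/w39.png

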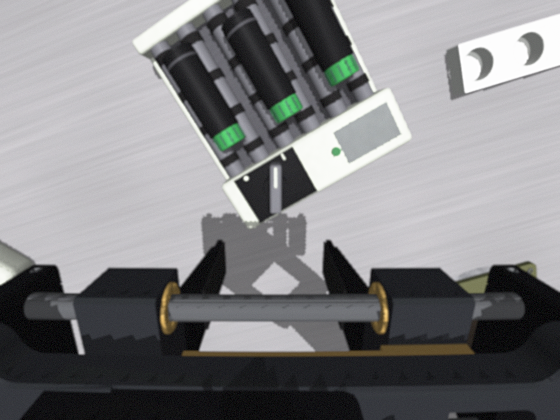

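Run:
```python
from h import *
im=capture('side');cv2.imwrite('pics/s40.png',im)
im=capture('top');cv2.imwrite('pics/t40.png',im)
```

```text
(no output)
```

View pics/s40.png

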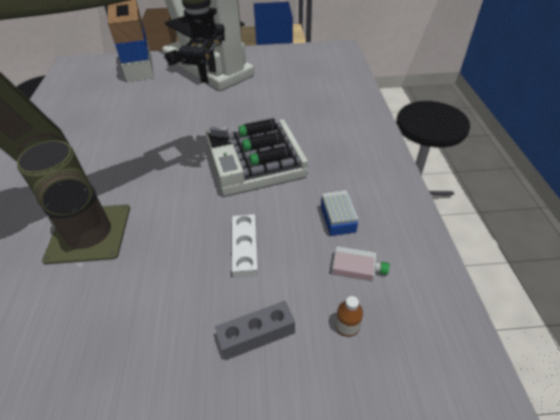

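View pics/t40.png

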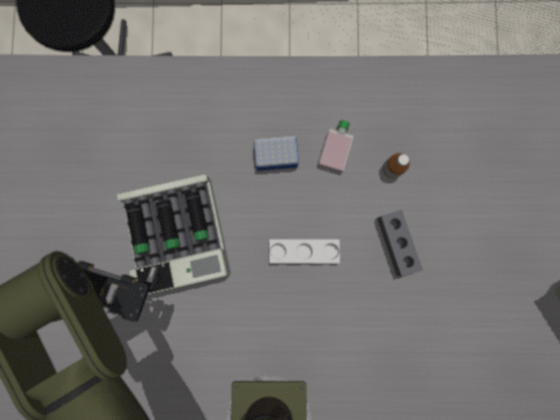

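```bash
python3 -c "
from rig import r
print(r.close_job())"
```

```text
the job is handed in; nothing more can be done
None
```

The job is done and handed in at about 62 s of the 210 s allowed.

**What I did:** I switched the mixer off first. All three tubes were there, so all three sleeves were needed. Each tube went into its own sleeve until the cap met the rim. I tipped each loaded sleeve against the inner edge of the drive housing and lowered it gently into a trough, at y = -80, 0 and +80 mm. I then turned the switch clockwise to the on stop and moved the arm clear.

**Last checks:**
- **Sleeves:** All three lie along the rollers. Their feet are at about x = -96, -87 and -91 mm and their cap ends at about +30 to +39 mm, well within the roller length of -122 to +67 mm. These figures are read from camera overlays, so allow a few millimetres.
- **Switch:** The blade points to the dash side, which is on.
- **Bystanders:** The flask, tip box and bottle look unmoved in the before and after pictures.
- **Contact:** The gripper is empty and touching nothing.
- **Forces:** The largest contact force reading I saw was about 21 N, while turning the switch off.

**What disagreed:** The empty rack sits slightly aside from where it was in the last pictures. It moved after I took the last tube, with the arm away from it. The wrist camera drew known sizes 2–6% too large away from its centre, so I centred targets before each grasp or insertion.

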